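# Stow the full solder jars in the indexed dry box

## Task

Feel by lifting which of the look-alike solder jars are full: stand every full one in a pocket of its own on the carousel inside the dry box, lowered in through the round mouth, and stand every empty one upright in the yellow tray. The carousel was left between stations: draw the red spring pin on its crank, turn it and let the pin drop fully home into a hole to bring an empty pocket under the mouth, before the first jar and again for each further one. When all are stowed, leave the pin home, set the blue lid on the mouth's rim so that it sits seated and level, and do not disturb the other things on the bench.

Things in the scene. Friction and masses are not known exactly. Their poses are not given: they have to be found in the camera images.
- jar_a: one of up to five look-alike jars of solder balls, full or empty, some may be absent: upright grey plastic jar 40 mm across with a fixed orange screw cap 42 mm across (the cap is the top 16 mm), 52 mm tall in all. All look the same; a full one weighs about 290 to 390 g, an empty one about 40 to 50 g. Origin: centre of the underside, z up.
- jar_b: one of up to five look-alike jars of solder balls, full or empty, some may be absent: upright grey plastic jar 40 mm across with a fixed orange screw cap 42 mm across (the cap is the top 16 mm), 52 mm tall in all. All look the same; a full one weighs about 290 to 390 g, an empty one about 40 to 50 g. Origin: centre of the underside, z up.
- jar_c: one of up to five look-alike jars of solder balls, full or empty, some may be absent: upright grey plastic jar 40 mm across with a fixed orange screw cap 42 mm across (the cap is the top 16 mm), 52 mm tall in all. All look the same; a full one weighs about 290 to 390 g, an empty one about 40 to 50 g. Origin: centre of the underside, z up.
- jar_d: one of up to five look-alike jars of solder balls, full or empty, some may be absent: upright grey plastic jar 40 mm across with a fixed orange screw cap 42 mm across (the cap is the top 16 mm), 52 mm tall in all. All look the same; a full one weighs about 290 to 390 g, an empty one about 40 to 50 g. Origin: centre of the underside, z up.
- jar_e: one of up to five look-alike jars of solder balls, full or empty, some may be absent: upright grey plastic jar 40 mm across with a fixed orange screw cap 42 mm across (the cap is the top 16 mm), 52 mm tall in all. All look the same; a full one weighs about 290 to 390 g, an empty one about 40 to 50 g. Origin: centre of the underside, z up.
- lid: loose round blue lid of the dry box: brim 112 mm across and 5 mm thick (z 5 to 10 mm above the origin), under it a shallow spigot 91 mm across and 5 mm deep, on top a round black knob 20 mm across from z 10 to z 34 mm. 0.14 kg. Starts lying right way up on the bench. Origin: centre of the underside of the spigot, z up. Seated, the spigot is inside the mouth and the brim lies flat on the rim, so the origin is 5 mm below mouth.
- mouth (a point): centre of the round loading mouth in the dry box's clear top, at the height of the rim's upper edge, 90 mm above the bench. The raised aluminium rim is 8 mm high, 101 mm inside and 109 mm outside diameter. The dry box is a fixed clear acrylic box 336 x 316 mm, its top 82 mm above the bench. The mouth lies 118 mm from the carousel's axis, towards the robot side; the frame's x axis points from the mouth to the axis, z up.
- axis (a point): point on the carousel's vertical axis at the upper face of the fixed steel index plate (disc 128 mm across on the dry box's top, its upper face 90 mm above the bench). Same frame directions as mouth. The plate has six index holes at 60 degree spacing on a 48 mm radius, at 30, 90, 150, .. degrees from this frame's x axis (counter-clockwise from above), 11 mm across for an 8 mm pin.
- carousel (a joint): rotation (rad) of the carousel inside the dry box and of the crank arm on top, which are one piece on one spindle; positive counter-clockwise from above, endless both ways, light friction (about 0.05 N m), stays where it is left. The pin can enter a hole only near whole multiples of pi/3 (60 degrees); it is then held to within about 2.5 degrees either way. At 0 pocket0 is under the mouth; at -k*pi/3 pocketk is under the mouth. Starts between holes.
- pin (a joint): how far (m) the spring index pin in the end of the crank arm is drawn up: 0 = fully home in a hole, 0.009 = its tip rides on the plate, 0.014 = fully drawn. The spring presses it down with 5 N when home, 8 N when fully drawn; let go, it drops back. It must be drawn past 9 mm before the crank can turn out of a hole.
- pin_knob (a point): centre of the top face of the pin's red pull knob: upright cylinder 22 mm across and 32 mm tall, its top 138 mm above the bench when home. It sits on the crank arm (22 mm wide, upper face 102 mm above the bench, 4 mm below the knob) 48 mm from the carousel's axis, at 30 degrees + carousel from axis's x axis. It moves up with the pin and round with the crank.
- tray: loose yellow open tray for empties, 200 (x) x 110 (y) mm outside, 18 mm high, walls 4 mm, floor 4 mm thick. 0.6 kg. Origin: centre of the underside, z up.
- screwdriver: bystander: screwdriver with green handle, 190 mm, lying. Origin mid-length, underside.
- drive: bystander: 2.5 inch drive, 100 x 70 x 10 mm, lying. Origin: centre of underside.
- memory: bystander: green memory module 133 x 30 x 4 mm, lying flat. Origin: centre of underside.
- spool: bystander: small spool of solder, 60 mm across, 40 mm tall. Origin: centre of underside.
- flux: bystander: amber bottle 34 mm across, 85 mm tall. Origin: centre of underside.
- brush: bystander: brush with wooden handle, 170 mm, lying. Origin mid-length, underside.
- pocket0 (a point): centre of the carousel's pocket 0, on the dial face where a jar's underside rests, 18 mm above the bench. Each pocket is a black collar 50 mm inside diameter and 6 mm high; six of them, 60 degrees apart, 118 mm from the axis, all empty at the start. Only the pocket under the mouth can be reached.
- pocket1 (a point): centre of the carousel's pocket 1, on the dial face where a jar's underside rests, 18 mm above the bench. Each pocket is a black collar 50 mm inside diameter and 6 mm high; six of them, 60 degrees apart, 118 mm from the axis, all empty at the start. Only the pocket under the mouth can be reached.
- pocket2 (a point): centre of the carousel's pocket 2, on the dial face where a jar's underside rests, 18 mm above the bench. Each pocket is a black collar 50 mm inside diameter and 6 mm high; six of them, 60 degrees apart, 118 mm from the axis, all empty at the start. Only the pocket under the mouth can be reached.
- pocket3 (a point): centre of the carousel's pocket 3, on the dial face where a jar's underside rests, 18 mm above the bench. Each pocket is a black collar 50 mm inside diameter and 6 mm high; six of them, 60 degrees apart, 118 mm from the axis, all empty at the start. Only the pocket under the mouth can be reached.
- pocket4 (a point): centre of the carousel's pocket 4, on the dial face where a jar's underside rests, 18 mm above the bench. Each pocket is a black collar 50 mm inside diameter and 6 mm high; six of them, 60 degrees apart, 118 mm from the axis, all empty at the start. Only the pocket under the mouth can be reached.
- pocket5 (a point): centre of the carousel's pocket 5, on the dial face where a jar's underside rests, 18 mm above the bench. Each pocket is a black collar 50 mm inside diameter and 6 mm high; six of them, 60 degrees apart, 118 mm from the axis, all empty at the start. Only the pocket under the mouth can be reached.

How it is judged:
On the way:
1. the index pin has dropped home into a hole (value of joint pin below 0.003 m), for 0.2 s.
At the end, for the whole second after the job is handed in: full jars (bearing over 1.5 N where they stand) upright in pockets, within 8 mm of centre; empty ones upright on the tray's floor; pin home in a hole (within 3 mm), lid seated on the mouth: centred within 6 mm, brim down within 2 mm, level within 0.03 rad; all released and at rest (value of joint pin below 0.003 m and (((angle between jar_a's own z axis and vertical below 0.06 rad and (distance between jar_a and pocket0 below 0.008 m or distance between jar_a and pocket1 below 0.008 m or distance between jar_a and pocket2 below 0.008 m or distance between jar_a and pocket3 below 0.008 m or distance between jar_a and pocket4 below 0.008 m or distance between jar_a and pocket5 below 0.008 m)) and contact force between jar_a and anything else above 1.5 N) or ((angle between jar_a's own z axis and vertical below 0.08 rad and x of jar_a in the frame of tray between -0.08 and 0.08 m and y of jar_a in the frame of tray between -0.036 and 0.036 m and z of jar_a in the frame of tray between -0.002 and 0.009 m) and contact force between jar_a and anything else below 1.5 N)) and (((angle between jar_b's own z axis and vertical below 0.06 rad and (distance between jar_b and pocket0 below 0.008 m or distance between jar_b and pocket1 below 0.008 m or distance between jar_b and pocket2 below 0.008 m or distance between jar_b and pocket3 below 0.008 m or distance between jar_b and pocket4 below 0.008 m or distance between jar_b and pocket5 below 0.008 m)) and contact force between jar_b and anything else above 1.5 N) or ((angle between jar_b's own z axis and vertical below 0.08 rad and x of jar_b in the frame of tray between -0.08 and 0.08 m and y of jar_b in the frame of tray between -0.036 and 0.036 m and z of jar_b in the frame of tray between -0.002 and 0.009 m) and contact force between jar_b and anything else below 1.5 N)) and (((angle between jar_c's own z axis and vertical below 0.06 rad and (distance between jar_c and pocket0 below 0.008 m or distance between jar_c and pocket1 below 0.008 m or distance between jar_c and pocket2 below 0.008 m or distance between jar_c and pocket3 below 0.008 m or distance between jar_c and pocket4 below 0.008 m or distance between jar_c and pocket5 below 0.008 m)) and contact force between jar_c and anything else above 1.5 N) or ((angle between jar_c's own z axis and vertical below 0.08 rad and x of jar_c in the frame of tray between -0.08 and 0.08 m and y of jar_c in the frame of tray between -0.036 and 0.036 m and z of jar_c in the frame of tray between -0.002 and 0.009 m) and contact force between jar_c and anything else below 1.5 N)) and (((angle between jar_d's own z axis and vertical below 0.06 rad and (distance between jar_d and pocket0 below 0.008 m or distance between jar_d and pocket1 below 0.008 m or distance between jar_d and pocket2 below 0.008 m or distance between jar_d and pocket3 below 0.008 m or distance between jar_d and pocket4 below 0.008 m or distance between jar_d and pocket5 below 0.008 m)) and contact force between jar_d and anything else above 1.5 N) or ((angle between jar_d's own z axis and vertical below 0.08 rad and x of jar_d in the frame of tray between -0.08 and 0.08 m and y of jar_d in the frame of tray between -0.036 and 0.036 m and z of jar_d in the frame of tray between -0.002 and 0.009 m) and contact force between jar_d and anything else below 1.5 N)) and (((angle between jar_e's own z axis and vertical below 0.06 rad and (distance between jar_e and pocket0 below 0.008 m or distance between jar_e and pocket1 below 0.008 m or distance between jar_e and pocket2 below 0.008 m or distance between jar_e and pocket3 below 0.008 m or distance between jar_e and pocket4 below 0.008 m or distance between jar_e and pocket5 below 0.008 m)) and contact force between jar_e and anything else above 1.5 N) or ((angle between jar_e's own z axis and vertical below 0.08 rad and x of jar_e in the frame of tray between -0.08 and 0.08 m and y of jar_e in the frame of tray between -0.036 and 0.036 m and z of jar_e in the frame of tray between -0.002 and 0.009 m) and contact force between jar_e and anything else below 1.5 N)) and horizontal distance between lid and mouth below 0.006 m and angle between lid's own z axis and vertical below 0.03 rad and z of lid in the frame of mouth between -0.008 and -0.003 m and linear speed of each of jar_a, jar_b, jar_c, jar_d, jar_e, lid below 0.02 m/s and velocity of joint carousel below 0.05 rad/s); the robot touches nothing.
It fails at once if a bystander (screwdriver, drive, memory module, spool, bottle, brush) is pushed more than 30 mm (distance of any of screwdriver, drive, memory, spool, flux, brush from where it was at the start of the episode above 0.03 m).
Of jar_b, jar_d, jar_e only 1 to 2 are there at a start; the rules pass over those that are not, and their reading is None.
At some moment in a run one of lid, tray may be knocked a few centimetres aside while the robot is not near it.
It also fails if it takes over 210 s, if anything falls off the work surface, if the arm or the gripper's body presses on something with over 40 N, if the wrist force passes 120 N, or if a joint passes its speed limit or range.

## Robot

A 6-joint arm with a two-finger parallel gripper is mounted at the origin on the work surface. World frame = base frame: x ahead of the robot, y to its left, z up, the work surface at z = 0. Lengths are in m, angles in rad, forces in N, time in s.
With the tool pointing down it reaches from about 0.325 to 0.9 m from the base axis. Payload 6.1 kg.
Tool frame: the origin (TCP) lies at the very end of the fingers, on their centre line; the grasp point (between the pads) lies 19 mm behind it; z points along the fingers, y is the direction in which the jaws open and shut (so a half turn about z gives the same grasp; the last joint's range is limited). The gripper opens to 87 mm and grips with 3 to 60 N. Pads are 19 mm wide; open, the fingers measure 117 mm over their backs; the gripper's body (75 mm by 190 mm) begins 51 mm behind the grasp point.
Start: joints at [1.014, 0.22, 1.526, -0, 1.395, -0.126], TCP at [0.261, 0.568, 0.223] pointing down, gripper open.
Joint ranges: [-2.98, 2.98], [-0.91, 2.08], [0.09, 2.57], [-1.24, 4.39], [0.2, 2.65], [-2.68, 2.68]. Speed limits (rad/s): [2.57, 2.57, 3.01, 3.14, 3.14, 3.14].

## Interface

Orientations are given as a 3x3 rotation matrix whose columns are the frame's x, y, z axes.
In Python, from bench import robot gives the robot as it stands. The module is installed in compiled form; this text tells all that it offers.
- The arm moves only by the shell command python3 -m jog 'ROWS' [OPENING]. ROWS is a JSON object of lists of equal length, an entry for each row: "slide": the shift along the tool's x, y, z in mm, a list of three; "turn": the turn, a rotation vector about the tool's x, y, z in degrees, a list of three. A call has 1 to 5 rows; each row is the pose to reach, as a shift and turn from the pose measured when the call began, along the tool's axes at that moment; what a row does not reach only later rows make up. A row lasts 1/12 s, in which the tool goes at most 41.7 mm and 7.16 degrees, less where a joint would pass 70% of its speed; a pose out of reach is approached as far as the arm can. A call with a gripper value outside its range is refused whole. OPENING is the finger opening in mm, from 0 to 87, set as the call begins (- or left out, the last holds). The fingers move at their own pace and stop on an object; the grip force is fixed at half the most. Time passes only in rows, so rows that repeat a pose let the fingers close. It gives the time, the measured TCP pose, the force and the opening at its end, in the units of the state.
- robot.get_obs(): the state, without advancing time (a new reading comes with each control period).
- robot.camera(name): name is "scene" or "top" or "wrist"; returns a dict with "image" (400x640x3 uint8, red, green, blue), "z_map" (400x640 float32, m along the optical axis (not along the pixel's ray), 0 where there is no reading), "mtx" (3x3 intrinsics, pixels), "world_to_cam" (4x4, takes a point from world to camera coordinates). Camera axes: x right, y up, looking along -z (the intrinsics and any distortion apply to the point x, -y, -z); pixel columns grow to the right and rows downward; lengths in m; the calibration is good to about 2 mm. A picture is of the moment at which its call begins.
- robot.job_done(): hands the job in, once; it reports no verdict.
Trained networks look in a picture, given as the dict that the camera call returned (one of the last four; its "shot" number tells which), for a name from the list of things; names that differ only in an ending like _2 or _b are one class to them, and where a whole thing is asked for, a point or a joint stands for the part that bears it (a point fixed in the world has none). Each returns a list of dicts, best first, with "score" (0 to 1); they miss things now and then, are a little off and sometimes report something else, mostly with a low value. They report only what shows in the picture. A call takes as long as a camera call.
- robot.cut_out(label, picture): "mask" (400x640 bool, what is visible of it) and "location" ([row, column] in pixels, amid what is visible of it).
The state is a dict: "time_s": time; "joint_positions": joint angles; "qvel": joint speeds; "effort": joint torques, N m; "tool_pos": TCP position; "tool_rot": TCP orientation; "ft_force": force on the tool from outside, world axes, zero at the start; "wrist_torque": the same for the moment, N m; "opening": finger opening in m.
Only numpy, scipy, OpenCV 4.12 (cv2) and the standard library are available. Lean on these libraries where they do the work, as an engineer would, in place of code of your own. Each camera call takes 0.05 s, during which the arm holds its last target.

## Working session

There is one attempt and no reset: what is moved stays moved. The work goes in short steps, Python scripts to look and compute and a shell command to move; the robot and the scene stay as the last step left them, time stands still between calls to the robot, and variables do not carry over. Pictures are saved under pics/ and viewed, and the job is handed in when it is done.

```bash
mkdir -p pics; ls; python3 - <<'E'
from bench import robot
import cv2
o=robot.get_obs(); print({k:(v if not hasattr(v,'round') else v) for k,v in o.items()})
for n in("scene","top","wrist"):
    c=robot.camera(n); cv2.imwrite(f"pics/{n}0.png",c["image"][:,:,::-1]); print(n,c.keys(),c["mtx"],c["world_to_cam"])
E
```

```text
pics
{'time_s': 0.0, 'joint_positions': array([ 1.01392015e+00,  2.21217685e-01,  1.52763566e+00, -2.25445221e-05,
        1.39470276e+00, -1.26137968e-01]), 'qvel': array([-0.00051401,  0.00101758, -0.00015981,  0.00020778,  0.00131417,
        0.00028415]), 'effort': array([ 1.69582681e-04, -4.94594157e+01, -3.87390411e+01,  6.98082335e-02,
        5.70230407e-02, -1.49132011e-04]), 'tool_pos': array([0.26065751, 0.56735343, 0.2214295 ]), 'tool_rot': array([[-9.08659307e-01,  4.17537094e-01, -1.01891339e-03],
       [ 4.17538277e-01,  9.08657785e-01, -1.67852406e-03],
       [ 2.24997528e-04, -1.95064185e-03, -9.99998072e-01]]), 'ft_force': array([ 0.47814878,  0.96251216, -0.15001648]), 'wrist_torque': array([-0.04360951, -0.01422695, -0.00549921]), 'opening': 0.08702028577380154}
scene dict_keys(['image', 'z_map', 'mtx', 'world_to_cam', 'shot']) [[475.04522075   0.         317.21562234]
 [  0.         475.04522075 199.38946281]
 [  0.           0.           1.        ]] [[ 0.27741702  0.96053683  0.02021857 -0.13679952]
 [-0.72131477  0.19433298  0.66478545  0.29474327]
 [ 0.6346
[... 253 characters left out ...]
       0.           1.        ]] [[-2.87855471e-04 -9.99935402e-01 -1.13626219e-02  1.22338359e-02]
 [ 9.94053370e-01 -1.52344206e-03  1.08883315e-01 -5.26234467e-01]
 [-1.08893592e-01 -1.12637100e-02  9.93989595e-01 -1.58605569e+00]
 [ 0.00000000e+00  0.00000000e+00  0.00000000e+00  1.00000000e+00]]
wrist dict_keys(['image', 'z_map', 'mtx', 'world_to_cam', 'shot']) [[301.03195403   0.         321.12290055]
 [  0.         301.03195403 198.33751512]
 [  0.           0.           1.        ]] [[ 0.4171425   0.90883761 -0.00251549 -0.62374761]
 [-0.87809184  0.40231371 -0.2590336   0.03052579]
 [-0.23440746  0.11026276  0.96586504 -0.3906566 ]
 [ 0.          0.          0.          1.        ]]
```

View pics/top0.png

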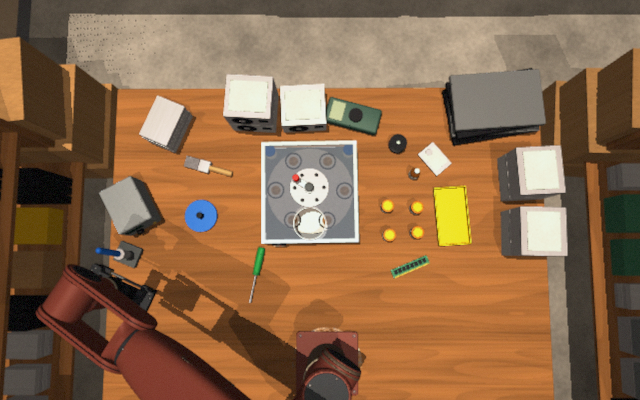

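View pics/scene0.png

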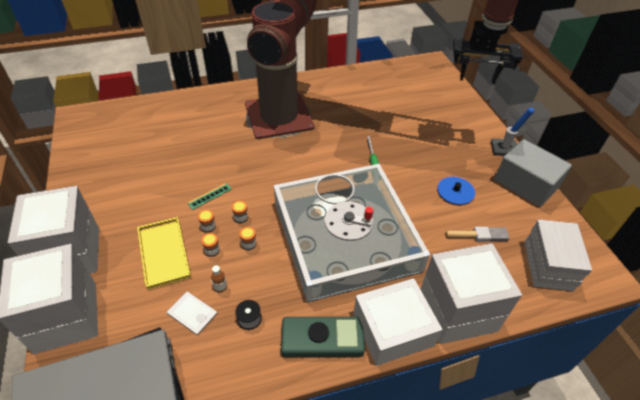

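View pics/wrist0.png

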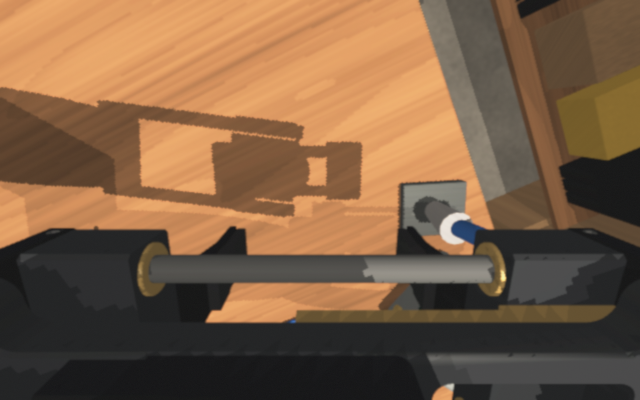

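```bash
cat > h.py <<'E'
import numpy as np, cv2
from bench import robot
def ray(c,rc):
    """world origin and direction of pixel (row,col)"""
    K=c["mtx"];T=c["world_to_cam"];R=T[:3,:3];t=T[:3,3]
    d=np.array([(rc[1]-K[0,2])/K[0,0],-(rc[0]-K[1,2])/K[1,1],-1.])
    return -R.T@t, R.T@d
def atz(c,rc,z):
    o,d=ray(c,rc); return o+d*(z-o[2])/d[2]
def deproj(c,rows,cols):
    K=c["mtx"];T=c["world_to_cam"];z=c["z_map"][rows,cols]
    p=np.stack([(cols-K[0,2])/K[0,0]*z,-(rows-K[1,2])/K[1,1]*z,-z],1)
    return ((p-T[:3,3])@T[:3,:3])[z>0]
def proj(c,p):
    K=c["mtx"];T=c["world_to_cam"];q=T[:3,:3]@np.asarray(p,float)+T[:3,3]
    return np.array([K[1,2]-K[1,1]*q[1]/-q[2], K[0,2]+K[0,0]*q[0]/-q[2]])
def save(c,name,box=None,s=1):
    im=c["image"][:,:,::-1]
    if box: im=im[box[0]:box[1],box[2]:box[3]]
    cv2.imwrite("pics/"+name,cv2.resize(im,None,fx=s,fy=s,interpolation=cv2.INTER_CUBIC))
def st():
    o=robot.get_obs(); 
    print("t",round(o["time_s"],2),"pos",(o["tool_pos"]*1000).round(1),"F",o["ft_force"].round(2),"open",round(o["opening"]*1000,1)); return o
def slide(p_mm):
    """slide in tool axes needed to bring TCP to world p (mm)"""
    o=robot.get_obs(); return (o["tool_rot"].T@(np.array(p_mm)-o["tool_pos"]*1000)).round(1)
E
python3 - <<'E'
from h import *
for n in("top","scene"):
    c=robot.camera(n)
    for l in("jar_a","lid","pin_knob","tray","mouth","axis","carousel","screwdriver","drive","memory","spool","flux","brush"):
        for d in robot.cut_out(l,c)[:5]:
            r,q=np.nonzero(d["mask"]); P=deproj(c,r,q)
            if len(P)<3: print(n,l,d["score"],d["location"]);continue
            top=P[P[:,2]>np.percentile(P[:,2],80)-.004]
            print(n,l,round(d["score"],2),np.round(d["location"]),len(P),"med",np.median(P,0).round(4),"zmax",np.percentile(P[:,2],[5,95]).round(3),"topc",((top.max(0)+top.min(0))/2).round(4))
E
```

```text
top jar_a 0.58 [211. 384.] 141 med [ 0.5171 -0.2024  0.0516] zmax [0.022 0.057] topc [ 0.5187 -0.2031  0.0568]
top jar_a 0.53 [233. 389.] 147 med [ 0.4203 -0.2057  0.051 ] zmax [0.002 0.058] topc [ 0.4202 -0.208   0.0548]
top lid 0.71 [216. 198.] 812 med [0.488  0.4331 0.009 ] zmax [0.002 0.019] topc [0.4898 0.4346 0.0248]
top pin_knob 0.55 [178. 294.] 41 med [0.5981 0.099  0.1436] zmax [0.137 0.149] topc [0.5985 0.1004 0.1466]
top tray 0.59 [217. 452.] 1872 med [ 0.4846 -0.4292  0.0037] zmax [-0.003  0.016] topc [ 0.4874 -0.4286  0.0166]
top mouth 0.62 [190. 310.] 9958 med [0.5602 0.0575 0.0812] zmax [0.016 0.091] topc [0.5627 0.0583 0.1154]
top mouth 0.33 [215. 198.] 801 med [0.4883 0.4333 0.009 ] zmax [0.003 0.019] topc [0.4915 0.4346 0.0248]
top axis 0.68 [193. 307.] 9776 med [0.5578 0.0594 0.0812] zmax [0.018 0.091] topc [0.5627 0.0584 0.1154]
top axis 0.6 [232. 390.] 131 med [ 0.4203 -0.205   0.0511] zmax [0.024 0.058] topc [ 0.4202 -0.2062  0.0552]
top carousel 0.76 [218. 308.] 755 med [0.4763 0.0625 0.0186] zmax [0.011 0.112] topc [0.5815 0.0771 0.1202]
top screwdriver 0.84 [
[... 2717 characters left out ...]
013] topc [ 0.6923 -0.372   0.0114]
scene memory 0.77 [197. 209.] 413 med [ 0.3204 -0.2798  0.0031] zmax [-0.002  0.007] topc [ 0.3199 -0.2789  0.0057]
scene spool 0.72 [316. 248.] 643 med [ 0.7508 -0.2434  0.0386] zmax [0.002 0.042] topc [ 0.7414 -0.2438  0.0408]
scene spool 0.4 [222. 206.] 258 med [ 0.448  -0.2998  0.0468] zmax [0.012 0.054] topc [ 0.4369 -0.3005  0.0522]
scene flux 0.8 [278. 219.] 292 med [ 0.6461 -0.296   0.0506] zmax [0.011 0.084] topc [ 0.6375 -0.2966  0.0748]
scene brush 0.9 [232. 483.] 621 med [0.6691 0.4276 0.0175] zmax [0.007 0.022] topc [0.6712 0.4125 0.0209]
scene brush 0.18 [214. 368.] 107 med [0.6095 0.0974 0.1383] zmax [0.11  0.147] topc [0.6053 0.0989 0.1453]
```

```bash
python3 - <<'E'
from h import *
c=robot.camera("top"); save(c,"top1.png",(130,255,250,370),6)
c2=robot.camera("scene"); save(c2,"sc1.png",(155,305,265,430),4.5)
np.savez("c0.npz",ti=c["image"],tm=c["mtx"],tw=c["world_to_cam"],tz=c["z_map"],si=c2["image"],sm=c2["mtx"],sw=c2["world_to_cam"],sz=c2["z_map"])
# plate: white px
for nm,cc,box in(("top",c,(165,215,285,335)),("scene",c2,(195,245,320,375))):
    z=cc["z_map"]; rr,qq=np.mgrid[0:400,0:640]
    P=deproj(cc,rr.ravel(),qq.ravel()); 
    im=cc["image"].reshape(-1,3)[cc["z_map"].ravel()>0].astype(int)
    loc=(abs(P[:,0]-.53)<.15)&(abs(P[:,1]-.06)<.12)
    for lo,hi in((.086,.1),):
        s=loc&(P[:,2]>lo)&(P[:,2]<hi)
        print(nm,s.sum(),P[s].min(0),P[s].max(0))
        q=P[s]; m=q[:,0]<.515; print(" rim",m.sum(),q[m].min(0).round(4),q[m].max(0).round(4)); m=~m; print(" plate",q[m].min(0).round(4),q[m].max(0).round(4))
    s=loc&(im[:,0]>150)&(im[:,1]<70)&(im[:,2]<70); print(" red",s.sum(),P[s].min(0).round(4),P[s].max(0).round(4))
E
```

```text
top 1236 [ 0.39301968 -0.05891041  0.08601125] [0.6798262 0.1798456 0.0999999]
 rim 271 [ 0.393  -0.0581  0.086 ] [0.514  0.1798 0.0954]
 plate [ 0.5164 -0.0589  0.086 ] [0.6798 0.1782 0.1   ]
 red 7 [0.5901 0.0893 0.1401] [0.6001 0.1048 0.1508]
scene 1414 [ 0.40449786 -0.05780516  0.08600161] [0.67937253 0.17915893 0.09983885]
 rim 200 [ 0.4045 -0.0578  0.086 ] [0.515  0.1792 0.0929]
 plate [ 0.5155 -0.0564  0.086 ] [0.6794 0.1791 0.0998]
 red 24 [0.5989 0.0914 0.144 ] [0.6151 0.1048 0.1507]
```

View pics/top1.png

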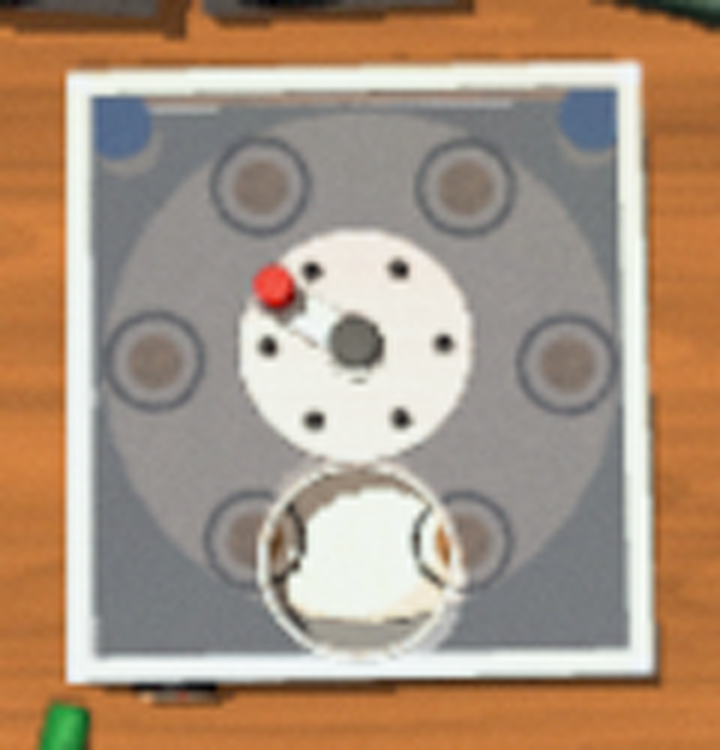

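View pics/sc1.png

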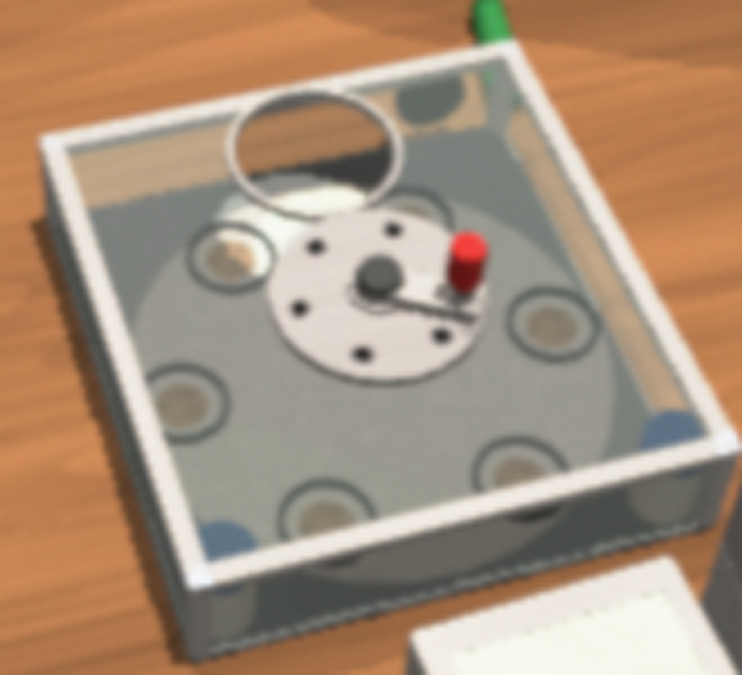

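```bash
python3 - <<'E'
from h import *
d=np.load("c0.npz")
T=dict(mtx=d["tm"],world_to_cam=d["tw"]);S=dict(mtx=d["sm"],world_to_cam=d["sw"])
def pt(x,y): return ((y+.5)/6-.5+130,(x+.5)/6-.5+250)
def ps(x,y): return ((y+.5)/4.5-.5+155,(x+.5)/4.5-.5+265)
print("top axis",atz(T,pt(356.7,344.2),.09)); print("scene axis",atz(S,ps(378.2,291),.09))
H=[(313,270),(399,268),(444,343),(401,418),(315,420),(268,346)]
A=np.array([atz(T,pt(*h),.09)[:2] for h in H]);c=A.mean(0)
for a in A: v=a-c; print("r",np.hypot(*v).round(4),"ang",np.degrees(np.arctan2(v[1],v[0])).round(1))
print("top mouth",atz(T,pt(360,561),.09)); 
print("scene mouth",atz(S,ps(315,154),.09))
print("knob top",atz(T,pt(275,285),.147),"scene",atz(S,ps(469,243),.147))
E
```

```text
top axis [0.57643008 0.05646055 0.09      ]
scene axis [0.57953635 0.05877887 0.09      ]
r 0.0476 ang 30.4
r 0.048 ang -28.8
r 0.0478 ang -89.4
r 0.0475 ang -149.2
r 0.0476 ang 151.6
r 0.0486 ang 91.2
top mouth [0.45757082 0.0543259  0.09      ]
scene mouth [0.46616503 0.05599146 0.09      ]
knob top [0.59977116 0.09742761 0.147     ] scene [0.60319195 0.10012194 0.147     ]
```

```bash
python3 - <<'E'
from h import *
c=robot.camera("wrist"); o=robot.get_obs()
C=-c["world_to_cam"][:3,:3].T@c["world_to_cam"][:3,3]
print("cam in tool",(o["tool_rot"].T@(C-o["tool_pos"])*1000).round(1), "look in tool",o["tool_rot"].T@-c["world_to_cam"][2,:3])
print(slide([530,57,290]))
E
```

```text
cam in tool [  72.    -0.  -162.1] look in tool [-2.59229095e-01 -5.97450531e-04  9.65815676e-01]
[-457.8 -351.9  -67.4]
```

```bash
python3 -m jog '{"slide":[[-32,-24,-8],[-64,-49,-16],[-96,-74,-24],[-128,-98,-32],[-160,-123,-40]],"turn":[[0,0,-5],[0,0,-10],[0,0,-15],[0,0,-20],[0,0,-24.7]]}'; python3 -c "
from h import *; print(slide([530,57,290]))"
```

```text
time_s: 2.12
tool_pos: [0.3554, 0.3878, 0.2629]
tool_rot: [[-1.0, -0.005, 0.0], [-0.005, 1.0, 0.0], [-0.0, 0.0, -1.0]]
ft_force: [0.5, 0.4, 0.2]
opening: 0.087
[-172.8 -331.7  -27.1]
```

```bash
python3 -m jog '{"slide":[[-19,-36,-4],[-38,-72,-8],[-57,-108,-12],[-76,-145,-16],[-95,-181,-20]],"turn":[[0,0,0],[0,0,0],[0,0,0],[0,0,0],[0,0,0]]}' >/dev/null;  python3 -c "
from h import *; print(slide([530,57,290]))"
```

```text
[ -77.3 -148.9   -6.4]
```

```bash
python3 -m jog '{"slide":[[-19,-36,-2],[-38,-72,-4],[-57,-108,-6],[-77,-149,-6],[-77,-149,-6]],"turn":[[0,0,0],[0,0,0],[0,0,0],[0,0,0],[0,0,0]]}' ;  python3 -c "
from h import *; c=robot.camera('wrist'); save(c,'w1.png'); st()"
```

```text
time_s: 2.95
tool_pos: [0.532, 0.0508, 0.2897]
tool_rot: [[-1.0, 0.0, 0.003], [0.0, 1.0, -0.002], [-0.003, -0.002, -1.0]]
ft_force: [0.2, -0.4, -0.4]
opening: 0.0869
t 3.0 pos [531.   53.  289.4] F [-0.68  0.41 -0.33] open 86.7
```

View pics/w1.png

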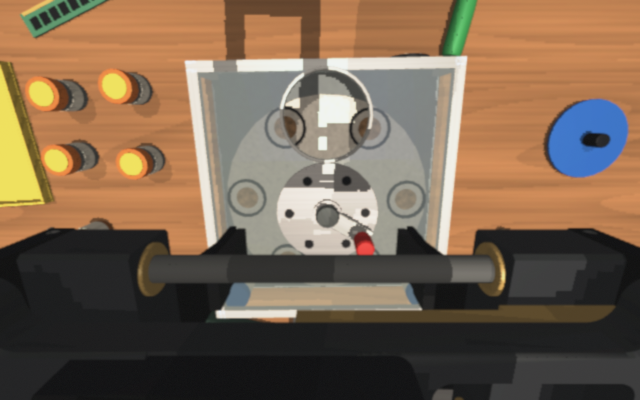

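```bash
python3 - <<'E'
from h import *
c=robot.camera('wrist'); np.savez("w1.npz",i=c["image"],m=c["mtx"],w=c["world_to_cam"])
g=cv2.cvtColor(c["image"],cv2.COLOR_RGB2GRAY).astype(float)
A=[]
for x,y in[(308,181),(346,181),(365,213),(347,244),(309,244),(289,213)]:
    w=np.clip(110-g[y-5:y+6,x-5:x+6],0,None); r,q=np.mgrid[y-5:y+6,x-5:x+6]; p=((w*r).sum()/w.sum(),(w*q).sum()/w.sum()); A.append(atz(c,p,.09)[:2])
A=np.array(A);ce=A.mean(0);print("axis",ce)
for a in A: v=a-ce; print(np.hypot(*v).round(4),np.degrees(np.arctan2(v[1],v[0])).round(2))
m=np.array([atz(c,p,.09)[:2] for p in((115,280),(115,372),(69,326),(161,326))]); print("mouth ring",m)
hsv=cv2.cvtColor(c["image"],cv2.COLOR_RGB2HSV)
cap=cv2.inRange(hsv,(8,120,120),(32,255,255))
red=((c["image"][:,:,0]>130)&(c["image"][:,:,1]<60)).astype(np.uint8)
n,l,s,cc=cv2.connectedComponentsWithStats(red)
for k in range(1,n):
    if s[k,4]>20: print("red",s[k],cc[k])
save(c,"w1b.png",(55,275,180,480),2.6)
save(c,"w1c.png",(50,200,0,180),4)
E
```

```text
axis [0.57642932 0.05847377]
0.0477 -149.36
0.0482 150.16
0.0473 90.89
0.0481 32.12
0.0484 -29.68
0.0486 -89.04
mouth ring [[0.45650677 0.00552027]
 [0.45644427 0.11197206]
 [0.40707214 0.05851557]
 [0.50981967 0.05901004]]
red [354 241  16   9  45] [361.2        243.73333333]
```

View pics/w1b.png

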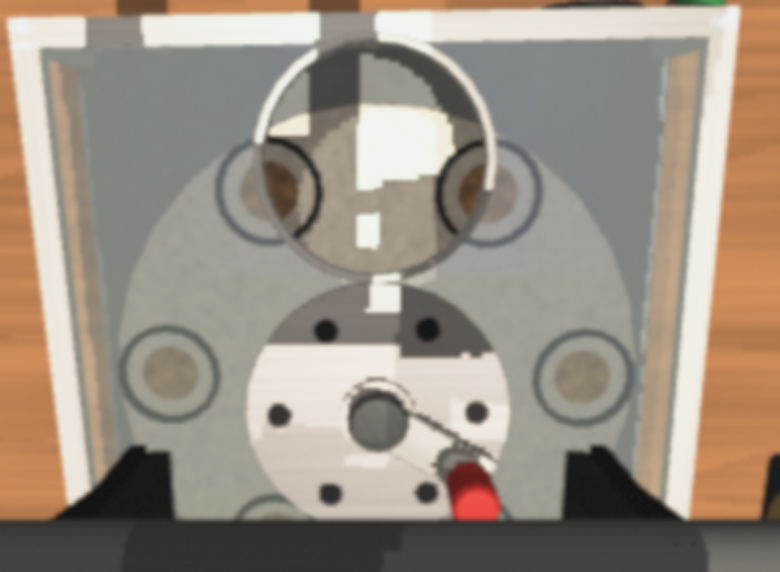

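View pics/w1c.png

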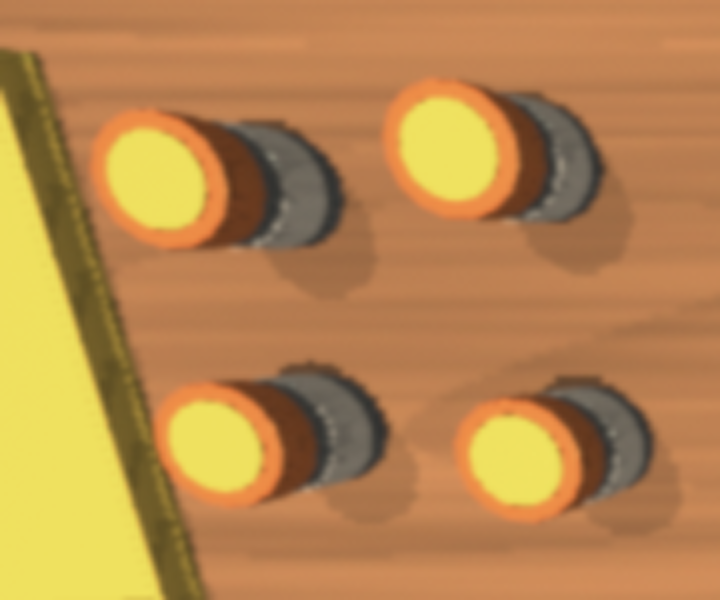

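```bash
python3 -c "
from h import *; o=st(); print(o['joint_positions'].round(2)); print(slide([601,99,200]))"; python3 -m jog '{"slide":[[-20,15,25],[-40,30,50],[-70,46,75],[-70,46,90],[-70,46,90]],"turn":[[0,0,-7],[0,0,-14],[0,0,-21],[0,0,-28],[0,0,-35]]}' 40; python3 -c "
from h import *;print(slide([601,99,200]))"
```

```text
t 3.05 pos [530.1  55.1 289.3] F [-0.64  0.76  0.13] open 86.6
[-0.04 -0.04  1.68  0.    1.5  -1.62]
[-70.9  43.7  89.4]
time_s: 3.47
tool_pos: [0.5972, 0.1042, 0.1929]
tool_rot: [[-0.813, -0.582, -0.009], [-0.582, 0.813, 0.001], [0.007, 0.006, -1.0]]
ft_force: [-1.0, 0.3, -0.8]
opening: 0.0612
[-0.1 -6.4 -7.2]
```

```bash
 python3 -m jog '{"slide":[[0,-6,-7],[0,-6,-7],[0,-6,-7],[0,-6,-7],[0,-6,-7]],"turn":[[0,0,-7],[0,0,-14],[0,0,-21],[0,0,-24],[0,0,-24]]}' 40; python3 -c "
from h import *;c=robot.camera('wrist'); save(c,'w2.png');c=robot.camera('scene'); save(c,'s2.png',(140,290,270,430),5);o=st();print(o['joint_positions'].round(2));print(slide([601,99,200]))"
```

```text
time_s: 3.88
tool_pos: [0.5999, 0.1014, 0.1999]
tool_rot: [[-0.502, -0.865, -0.01], [-0.865, 0.502, 0.001], [0.004, 0.009, -1.0]]
ft_force: [0.5, 0.0, -0.3]
opening: 0.0407
t 3.98 pos [600.1 100.8 200. ] F [-0.04  0.57  0.37] open 40.4
[ 0.04  0.21  1.59  0.    1.36 -2.58]
[ 1.1 -1.6 -0. ]
```

View pics/w2.png

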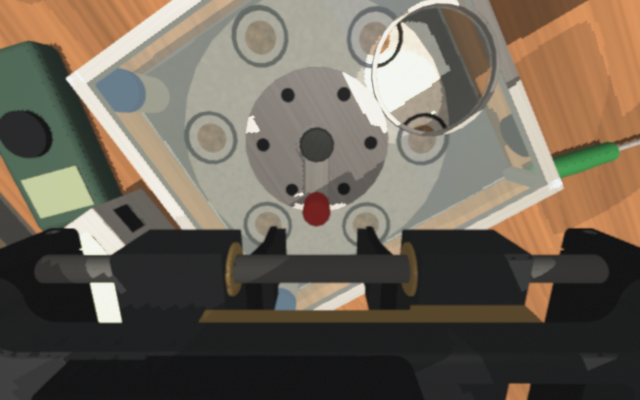

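View pics/s2.png

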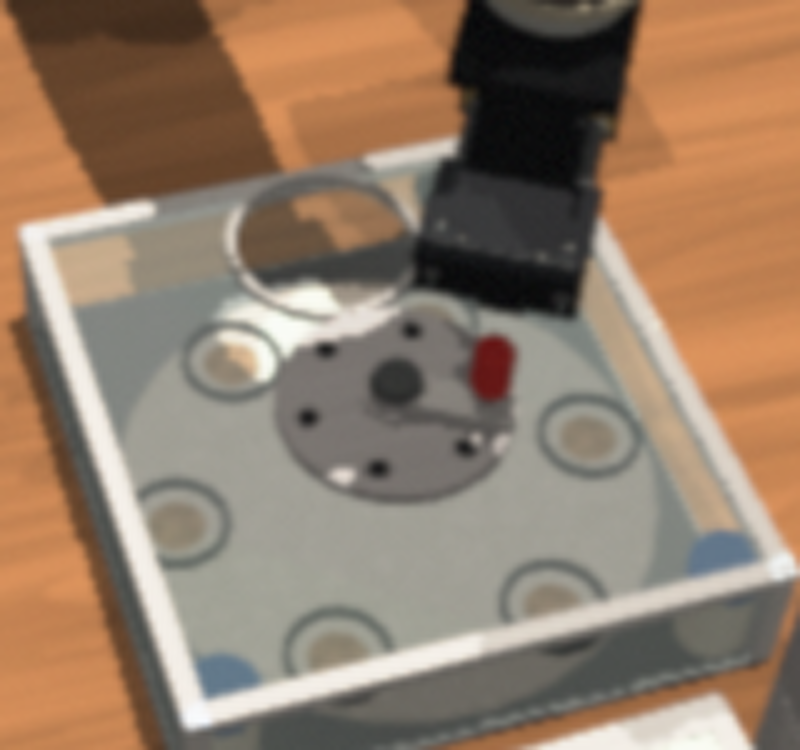

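```bash
python3 -c "
from h import *;c=robot.camera('wrist'); save(c,'w2b.png',(120,260,240,400),5)
im=c['image'].astype(int);m=(im[...,0]>70)&(im[...,1]<30)&(im[...,2]<40);r,q=np.nonzero(m);k=(r>180)&(r<240)&(abs(q-316)<30);r=r[k];q=q[k];print(r.min(),r.max(),q.min(),q.max())
P=deproj(c,r,q);print(P.min(0),P.max(0))
for p in([.601,.099,.147],[.601,.099,.115],[.577,.058,.12],[.577,.058,.09]): print(p,proj(c,p))
"
```

```text
196 198 312 321
[0.59304891 0.08918604 0.12704858] [0.59967759 0.09205104 0.13679461]
[0.601, 0.099, 0.147] [214.38154868 316.67067437]
[0.601, 0.099, 0.115] [202.85662422 316.83778332]
[0.577, 0.058, 0.12] [147.1363376 316.5654807]
[0.577, 0.058, 0.09] [144.06860736 316.72649031]
```

View pics/w2b.png

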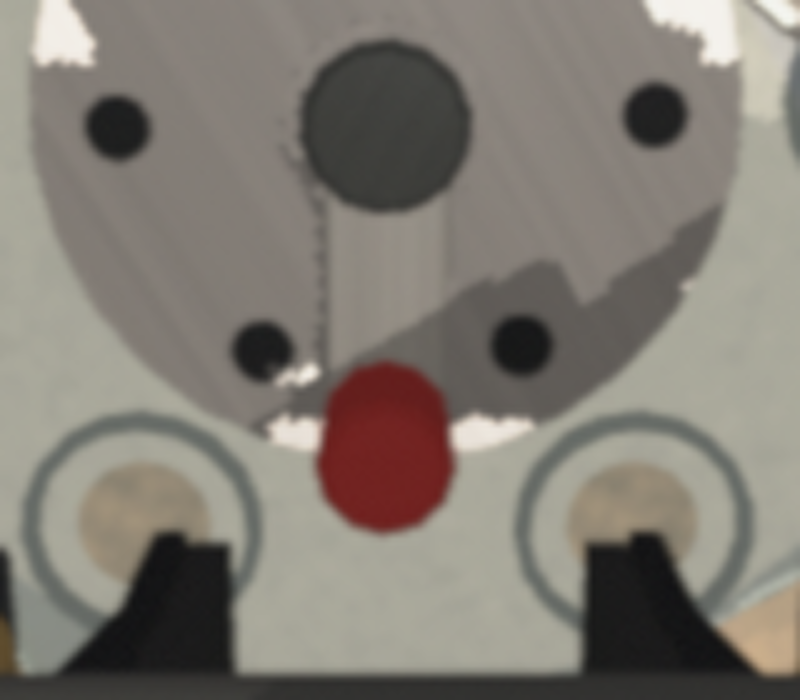

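```bash
 python3 -m jog '{"slide":[[1,-1,40],[1,-1.5,70],[1,-1.5,82],[1,-1.5,82]],"turn":[[0,0,0],[0,0,0],[0,0,0],[0,0,0]]}' 40;python3 -m jog '{"slide":[[0,0,0],[0,0,0],[0,0,0],[0,0,0],[0,0,0]],"turn":[[0,0,0],[0,0,0],[0,0,0],[0,0,0],[0,0,0]]}' 15;
```

```text
time_s: 4.37
tool_pos: [0.597, 0.0992, 0.1139]
tool_rot: [[-0.507, -0.862, -0.017], [-0.862, 0.507, 0.001], [0.008, 0.015, -1.0]]
ft_force: [-0.5, -0.0, 0.1]
opening: 0.0401
time_s: 4.78
tool_pos: [0.5989, 0.0992, 0.1159]
tool_rot: [[-0.507, -0.862, -0.013], [-0.862, 0.507, 0.001], [0.006, 0.012, -1.0]]
ft_force: [2.3, 0.3, -0.5]
opening: 0.0215
```

```bash
cat >> h.py <<'E'
AX=np.array([577.,58.])
from scipy.spatial.transform import Rotation as Ro
def arc(total,n,dz=0,level=True,r=None):
    """print rows turning about AX by total deg (world ccw), dz mm world up; level the tool"""
    o=robot.get_obs();R0=o["tool_rot"];p0=o["tool_pos"]*1000
    psi=np.degrees(np.arctan2(R0[1,1],R0[0,1]))
    for k in range(1,n+1):
        a=total*k/n; Rz=Ro.from_euler('z',a,degrees=True).as_matrix()
        v=Rz[:2,:2]@(p0[:2]-AX); 
        if r: v*=(1+(r/np.hypot(*v)-1)*k/n)
        p=np.array([*(AX+v),p0[2]+dz])
        y=np.radians(psi+a); Rt=np.array([[-np.sin(y),np.cos(y),0],[np.cos(y),np.sin(y),0],[0,0,-1]])
        if not level: Rt=Rz@R0
        s=R0.T@(p-p0); t=Ro.from_matrix(R0.T@Rt).as_rotvec(degrees=True)
        print(k,s.round(1).tolist(),t.round(1).tolist())
    v=p0[:2]-AX; print("now r",np.hypot(*v).round(1),"phi",np.degrees(np.arctan2(v[1],v[0])).round(2),"psi",psi.round(2))
E
python3 -c "
from h import *; arc(-29,5,2)"
```

```text
1 [0.0, -4.7, -2.1] [0.7, -0.3, 5.8]
2 [0.6, -9.4, -2.1] [0.6, -0.4, 11.6]
3 [1.5, -14.0, -2.2] [0.6, -0.4, 17.4]
4 [3.0, -18.5, -2.2] [0.6, -0.4, 23.2]
5 [4.9, -22.8, -2.2] [0.6, -0.5, 29.0]
now r 46.6 phi 61.99 psi 149.55
```

```bash
 python3 -m jog '{"slide":[[0,-4.7,-2],[0.6,-9.4,-2],[1.5,-14,-2],[3,-18.5,-2],[5,-23,-2]],"turn":[[0.7,-0.3,5.8],[0.6,-0.4,11.6],[0.6,-0.4,17.4],[0.6,-0.4,23.2],[0.6,-0.5,29]]}'; python3 -m jog '{"slide":[[0,0,0]],"turn":[[0,0,0]]}'; python3 -c "
from h import *;arc(-1,1); c=robot.camera('wrist');save(c,'w3.png',(0,400,100,540),1.8);c=robot.camera('scene'); save(c,'s3.png',(140,290,270,430),5)"
```

```text
time_s: 5.2
tool_pos: [0.6162, 0.0838, 0.1172]
tool_rot: [[-0.864, -0.504, 0.0], [-0.504, 0.864, 0.001], [-0.001, 0.001, -1.0]]
ft_force: [3.7, 1.6, -7.8]
opening: 0.0216
time_s: 5.28
tool_pos: [0.6169, 0.0829, 0.117]
tool_rot: [[-0.866, -0.5, 0.001], [-0.5, 0.866, 0.0], [-0.001, -0.0, -1.0]]
ft_force: [3.5, -0.2, -7.7]
opening: 0.0208
1 [-0.0, -0.8, 0.0] [-0.0, 0.1, 1.0]
now r 47.0 phi 32.01 psi 119.97
```

View pics/w3.png

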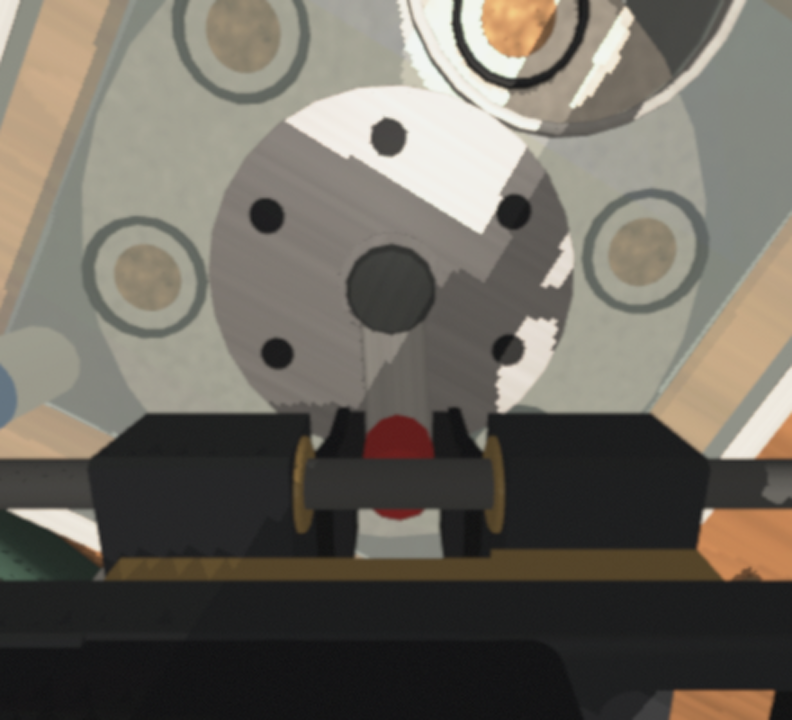

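View pics/s3.png

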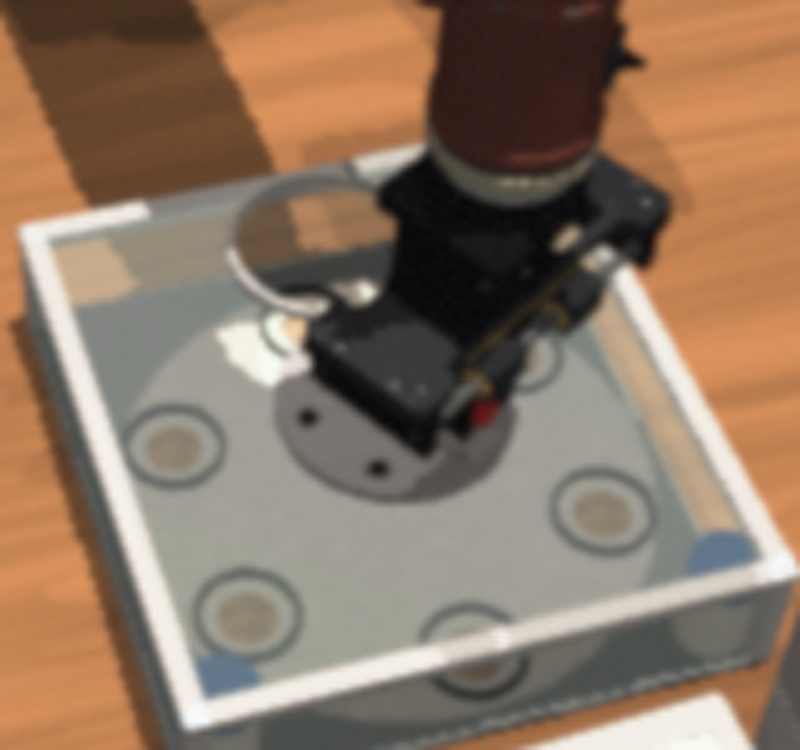

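```bash
 python3 -m jog '{"slide":[[0,0,0],[0,0,0],[0,0,0],[0,0,0]],"turn":[[0,0,0],[0,0,0],[0,0,0],[0,0,0]]}' 36; python3 -c "
from h import *; c=robot.camera('wrist');save(c,'w4.png',(0,400,100,540),1.8);c=robot.camera('scene'); save(c,'s4.png',(140,290,270,430),5)
im=c['image'].astype(int);m=(im[...,0]>70)&(im[...,1]<30)&(im[...,2]<40);r,q=np.nonzero(m);k=(r>180)&(r<250)&(abs(q-365)<30);r=r[k];q=q[k];print(len(r))
P=deproj(c,r,q);print(P.min(0),P.max(0))"
```

```text
time_s: 5.72
tool_pos: [0.6165, 0.084, 0.1177]
tool_rot: [[-0.863, -0.505, 0.001], [-0.505, 0.863, 0.002], [-0.002, 0.001, -1.0]]
ft_force: [0.2, -0.6, 0.3]
opening: 0.0344
18
[0.62716455 0.06470669 0.11405492] [0.67348463 0.08833307 0.1926725 ]
```

View pics/w4.png

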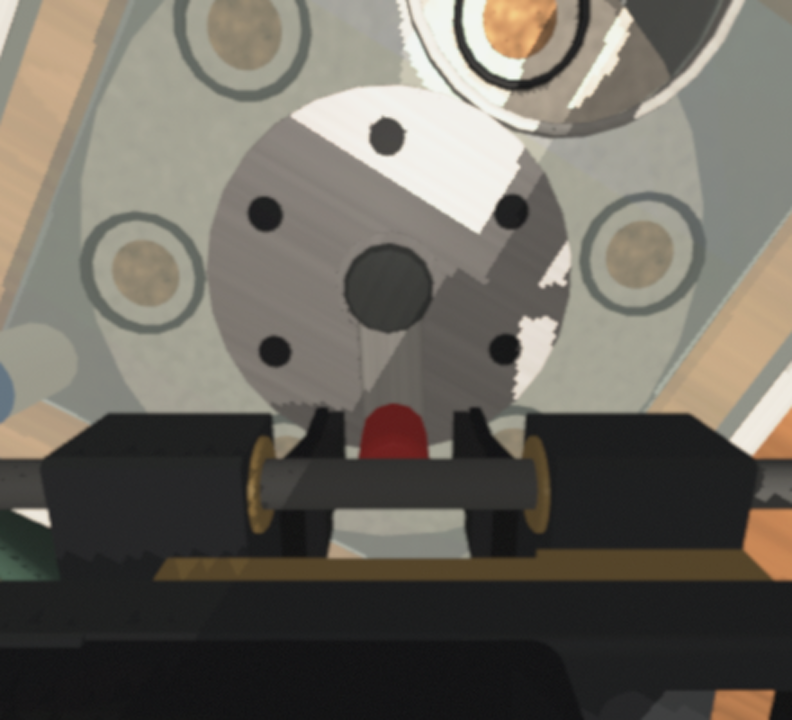

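```bash
 python3 -m jog '{"slide":[[0,0,-40],[0,0,-80],[0,0,-110],[0,0,-110]],"turn":[[0,0,0],[0,0,7],[0,0,14],[0,0,21]]}' 70; python3 -c "
from h import *; c=robot.camera('wrist');save(c,'w5.png',(0,400,100,540),1.8)
c=robot.camera('scene'); save(c,'s5.png',(140,290,270,430),5)
im=c['image'].astype(int);m=(im[...,0]>60)&(im[...,1]<30)&(im[...,2]<40);r,q=np.nonzero(m);k=(r>180)&(r<250)&(abs(q-365)<30);r=r[k];q=q[k];print(len(r))
P=deproj(c,r,q);print(P.min(0),P.max(0), np.sort(P[:,2]).round(3)); print(slide([475,-253,230]))"
```

```text
time_s: 6.15
tool_pos: [0.6204, 0.084, 0.2369]
tool_rot: [[-0.988, -0.157, 0.015], [-0.157, 0.988, 0.002], [-0.015, -0.001, -1.0]]
ft_force: [0.1, -0.5, 0.9]
opening: 0.0551
57
[0.61222101 0.07496134 0.11342806] [0.63229399 0.09045247 0.14086258] [0.113 0.116 0.116 0.118 0.118 0.119 0.12  0.121 0.122 0.123 0.123 0.125
 0.125 0.125 0.126 0.127 0.127 0.128 0.128 0.13  0.13  0.131 0.131 0.131
 0.131 0.132 0.133 0.133 0.133 0.133 0.134 0.134 0.135 0.135 0.135 0.135
 0.135 0.137 0.137 0.137 0.137 0.137 0.137 0.137 0.138 0.138 0.138 0.138
 0.138 0.139 0.139 0.14  0.14  0.14  0.141 0.141 0.141]
[ 195.1 -309.5   -1.1]
```

View pics/w5.png

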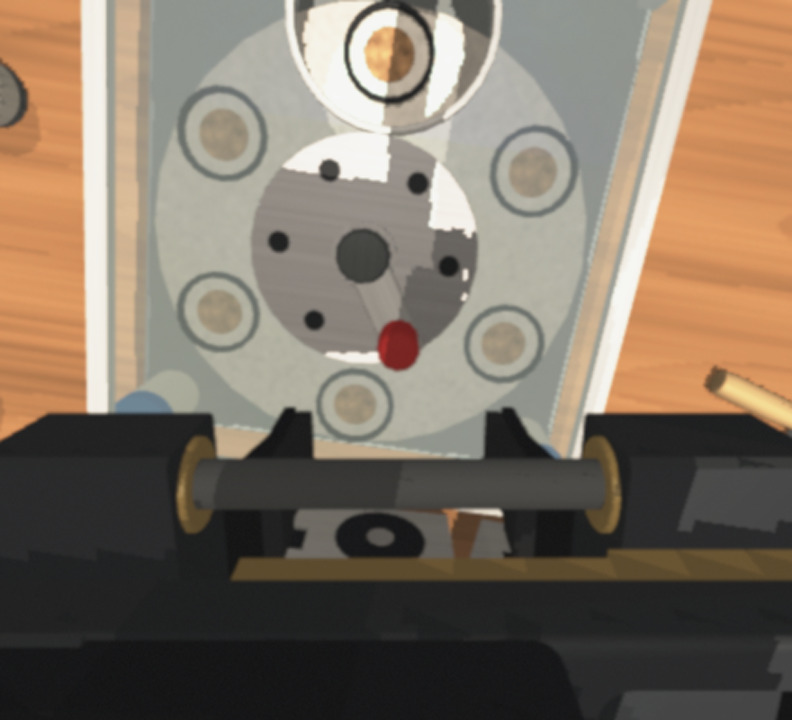

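View pics/s5.png

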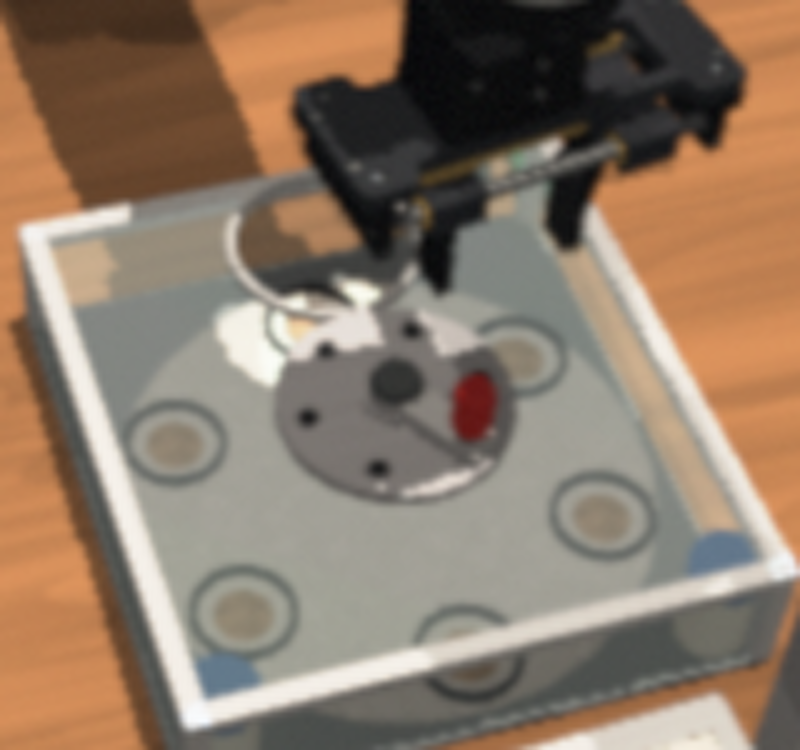

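```bash
 python3 -m jog '{"slide":[[21,-34,0],[42,-68,0],[63,-102,0],[84,-136,0],[106,-170,0]],"turn":[[0,0,4],[0,0,9],[0,0,9],[0,0,9],[0,0,9]]}' 70 >/dev/null; python3 -c "
from h import *; o=st();print(slide([475,-253,230]),o['tool_rot'].round(3))"
```

```text
t 6.67 pos [ 538.4 -101.8  227.6] F [ 0.46 -0.3   0.22] open 69.9
[  65.  -150.5   -3. ] [[-1.    -0.01   0.003]
 [-0.01   1.     0.003]
 [-0.003  0.003 -1.   ]]
```

```bash
 python3 -m jog '{"slide":[[16,-37,-1],[32,-75,-3],[49,-113,-3],[65,-150,-3],[65,-150,-3]],"turn":[[0,0,0],[0,0,0],[0,0,0],[0,0,0],[0,0,0]]}' 70 >/dev/null; cat >>h.py <<'E'
def caps(c,zt=.052):
    """yellow-ish cap discs: centre at height zt"""
    im=c["image"].astype(int)
    m=((im[...,0]>170)&(im[...,1]>80)&(im[...,2]<110)&(im[...,0]-im[...,2]>110)).astype(np.uint8)
    n,l,s,cc=cv2.connectedComponentsWithStats(m); out=[]
    for k in range(1,n):
        if 60<s[k,4]<4000: out.append((s[k].tolist(),cc[k].round(1).tolist(),(atz(c,cc[k][::-1],zt)*1000).round(1).tolist()))
    return out
E
python3 -c "
from h import *; c=robot.camera('wrist');save(c,'w6.png');st()
for k in caps(c): print(k)"
```

```text
t 7.13 pos [ 472.6 -255.1  228.3] F [-0.3   1.55  0.01] open 69.9
([418, 0, 190, 27, 3974], [519.6, 12.7], [296.0, -60.6, 52.0])
([242, 14, 42, 5, 137], [265.3, 15.5], [301.0, -314.8, 52.0])
([0, 44, 31, 5, 81], [12.6, 45.5], [330.9, -574.5, 52.0])
([267, 46, 94, 71, 3822], [313.5, 82.9], [363.8, -266.4, 52.0])
([353, 119, 82, 36, 972], [392.3, 127.9], [409.3, -180.0, 52.0])
([299, 120, 20, 6, 83], [308.6, 122.8], [404.7, -271.6, 52.0])
([409, 140, 24, 5, 83], [422.5, 141.7], [423.9, -145.4, 52.0])
([381, 152, 41, 7, 181], [401.1, 155.9], [439.8, -168.0, 52.0])
([367, 163, 51, 11, 441], [390.5, 167.6], [453.1, -178.9, 52.0])
([390, 184, 25, 5, 84], [403.2, 186.1], [474.4, -162.8, 52.0])
([238, 186, 64, 50, 1895], [266.4, 213.6], [509.1, -321.5, 52.0])
([296, 193, 30, 16, 218], [309.1, 197.6], [489.2, -271.2, 52.0])
([306, 195, 98, 46, 1515], [358.8, 218.5], [514.3, -212.3, 52.0])
([320, 201, 22, 7, 100], [332.4, 204.2], [496.9, -243.9, 52.0])
([418, 235, 8, 18, 91], [422.0, 243.2], [545.1, -134.4, 52.0])
([262, 242, 21, 11, 222], [272.0, 246.9], [551.6, -316.3, 52.0])
([249, 284, 29, 25, 526], [264.4, 294.2], [616.8, -328.1, 52.0])
([303, 284, 23, 25, 343], [313.4, 296.6], [619.6, -265.8, 52.0])
```

View pics/w6.png

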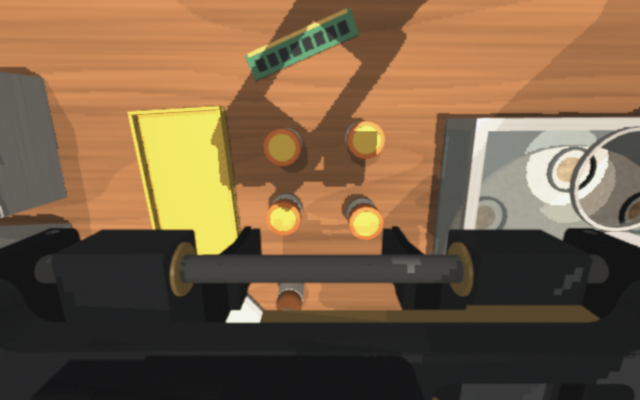

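```bash
python3 -c "
from h import *; c=robot.camera('wrist');save(c,'w6b.png',(115,250,255,395),5.5)"
```

```text
(no output)
```

View pics/w6b.png

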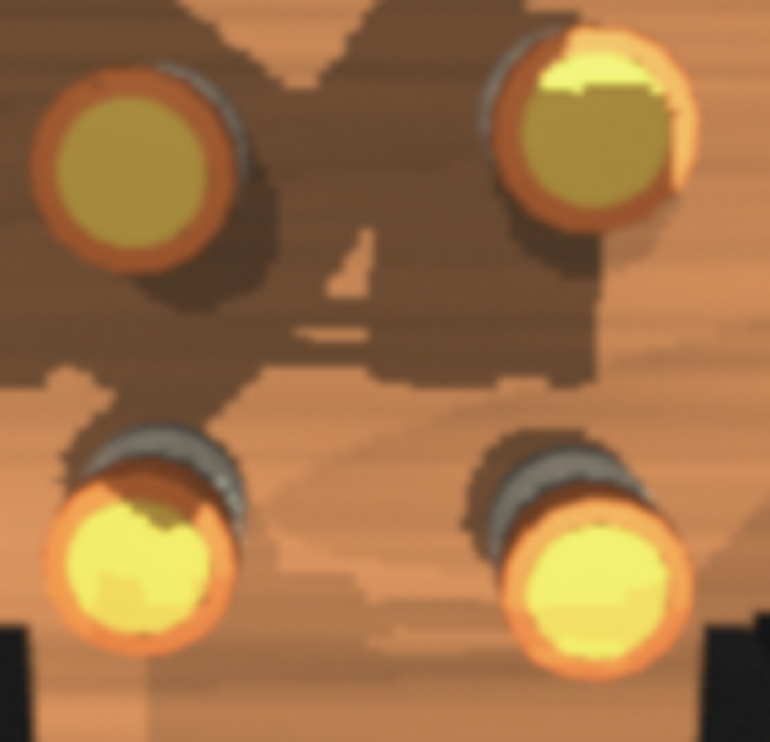

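```bash
python3 -c "
from h import *; c=robot.camera('wrist')
for n,x,y in(('A',132,171),('B',597,132),('C',140,565),('D',597,588)):
    p=((y+.5)/5.5-.5+115,(x+.5)/5.5-.5+255); P=atz(c,p,.052)*1000; print(n,P.round(1)); 
st();print(slide([425,-208,150]))
c=robot.camera('top'); save(c,'t6.png',(180,255,370,480),6)"
```

```text
A [ 432.3 -299.7   52. ]
B [ 423.6 -206.1   52. ]
C [ 516.1 -300.2   52. ]
D [ 520.5 -201.6   52. ]
t 7.23 pos [ 474.2 -252.1  228.6] F [-0.51  0.33 -0.66] open 69.6
[48.7 44.2 78.7]
```

View pics/t6.png

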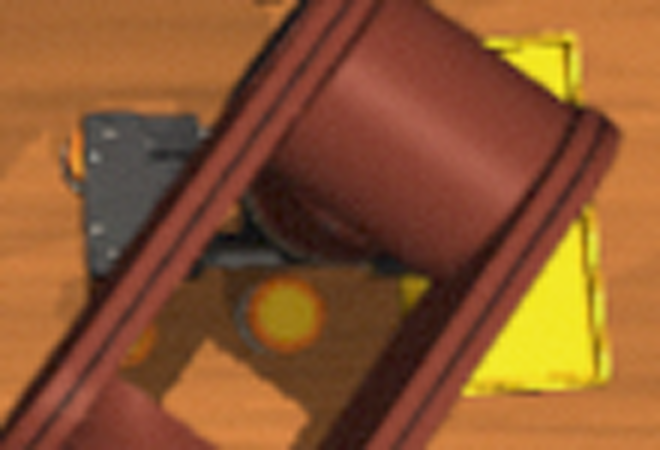

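```bash
 python3 -m jog '{"slide":[[20,20,30],[40,38,60],[50,45.5,100],[50,45.5,140],[50,45.5,140]],"turn":[[0,0,0],[0,0,0],[0,0,0],[0,0,0],[0,0,0]]}' 70 ; python3 -c "
from h import *; c=robot.camera('wrist');save(c,'w7.png');print(slide([424,-206.5,28]))"
```

```text
time_s: 7.7
tool_pos: [0.419, -0.1998, 0.0811]
tool_rot: [[-1.0, -0.017, -0.01], [-0.017, 1.0, 0.013], [0.01, 0.013, -1.0]]
ft_force: [-0.5, 0.2, -1.6]
opening: 0.0698
[-3.  -5.4 57. ]
```

View pics/w7.png

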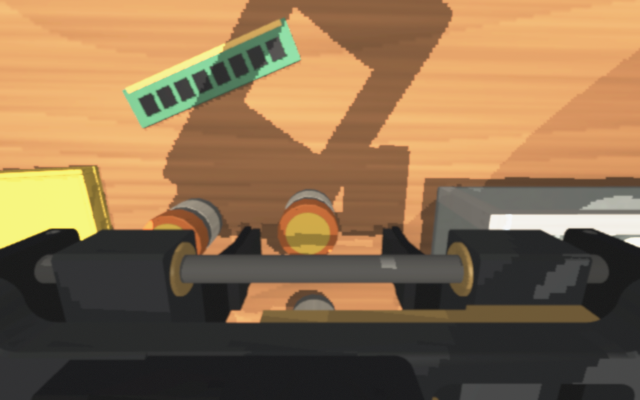

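```bash
 python3 -c "
from h import *; c=robot.camera('wrist');print(atz(c,(231,307),.052)*1000);o=st();print(slide([424,-206.5,28]),o['tool_rot'].round(3).tolist())
"; python3 -m jog '{"slide":[[-2,-5,25],[-2,-5,50],[-2,-5,55],[-2,-5,55]],"turn":[[0,0,0],[0,0,0],[0,0,0],[0,0,0]]}' 70;python3 -c "
from h import *;print(slide([424,-206.5,28]))"
```

```text
[ 425.01966085 -210.75193683   52.        ]
t 7.8 pos [ 423.9 -204.    88.3] F [ 0.6  -0.49  1.19] open 70.3
[-0.2 -2.9 60.3] [[-1.0, -0.016, -0.002], [-0.016, 1.0, 0.007], [0.002, 0.007, -1.0]]
time_s: 8.13
tool_pos: [0.4266, -0.2085, 0.0341]
tool_rot: [[-1.0, -0.017, -0.002], [-0.017, 1.0, 0.007], [0.002, 0.007, -1.0]]
ft_force: [0.1, -0.0, -1.0]
opening: 0.0701
[2.6 2.  6.2]
```

```bash
python3 -m jog '{"slide":[[2,0,6],[2,0,6],[2,0,6]],"turn":[[0.4,0,0],[0.4,0,-1],[0.4,0,-1]]}' 70; python3 -m jog '{"slide":[[0,0,0],[0,0,0],[0,0,0],[0,0,0],[0,0,0]],"turn":[[0,0,0],[0,0,0],[0,0,0],[0,0,0],[0,0,0]]}' 30
```

```text
time_s: 8.38
tool_pos: [0.4256, -0.2091, 0.0296]
tool_rot: [[-0.999, -0.036, 0.0], [-0.036, 0.999, -0.001], [-0.0, -0.001, -1.0]]
ft_force: [0.3, 0.7, -0.5]
opening: 0.0702
time_s: 8.8
tool_pos: [0.4256, -0.2091, 0.0298]
tool_rot: [[-0.999, -0.036, 0.0], [-0.036, 0.999, -0.001], [-0.0, -0.001, -1.0]]
ft_force: [0.3, -0.6, 0.3]
opening: 0.0442
```

```bash
python3 -m jog '{"slide":[[0,0,0],[0,0,-10],[0,0,-30],[0,0,-30],[0,0,-30]],"turn":[[0,0,0],[0,0,0],[0,0,0],[0,0,0],[0,0,0]]}' 30;python3 -m jog '{"slide":[[0,0,0],[0,0,0]],"turn":[[0,0,0],[0,0,0]]}'; python3 -c "
from h import *
for i in range(4): robot.camera('top'); o=st()
print(o['effort'].round(2))"
```

```text
time_s: 9.22
tool_pos: [0.4265, -0.2097, 0.0608]
tool_rot: [[-0.999, -0.036, 0.003], [-0.036, 0.999, -0.003], [-0.002, -0.003, -1.0]]
ft_force: [0.1, 1.0, -2.4]
opening: 0.041
time_s: 9.38
tool_pos: [0.426, -0.2094, 0.06]
tool_rot: [[-0.999, -0.036, 0.002], [-0.036, 0.999, -0.003], [-0.002, -0.003, -1.0]]
ft_force: [0.1, -0.2, -3.2]
opening: 0.0411
t 9.43 pos [ 425.9 -209.4   60. ] F [-0.06 -0.06 -3.55] open 41.4
t 9.48 pos [ 425.9 -209.4   60. ] F [ 0.89  0.42 -3.27] open 41.2
t 9.53 pos [ 426.  -209.4   60. ] F [-0.07  0.81 -3.36] open 41.6
t 9.58 pos [ 426.  -209.4   60.1] F [-1.24  0.23 -2.53] open 41.3
[ 0.000e+00 -3.655e+01 -3.415e+01 -7.000e-02  2.000e-02 -0.000e+00]
```

```bash
python3 -m jog '{"slide":[[0,0,-40],[0,0,-80],[-3,30,-95],[-6,70,-95],[-9,110,-95]],"turn":[[0,0,0],[0,0,0],[0,0,0.5],[0,0,1],[0,0,2]]}' ;python3 -c "
from h import *;print(slide([460,56,155]))"
```

```text
time_s: 10.0
tool_pos: [0.432, -0.0989, 0.1566]
tool_rot: [[-1.0, 0.002, 0.005], [0.002, 1.0, -0.004], [-0.005, -0.004, -1.0]]
ft_force: [0.7, 0.7, -3.5]
opening: 0.0413
[-27.6 155.    1.2]
```

```bash
python3 -m jog '{"slide":[[-7,38,0],[-14,76,0],[-21,115,0],[-28,155,0],[-28,155,0]],"turn":[[0,0,0],[0,0,0],[0,0,0],[0,0,0],[0,0,0]]}' ;python3 -c "
from h import *;c=robot.camera('wrist');save(c,'w8.png');print(slide([460,56,155]))"
```

```text
time_s: 10.42
tool_pos: [0.4605, 0.0626, 0.1561]
tool_rot: [[-1.0, -0.004, 0.006], [-0.004, 1.0, 0.0], [-0.006, 0.0, -1.0]]
ft_force: [-0.4, -0.7, -2.0]
opening: 0.0412
[ 0.1 -3.6  0.9]
```

View pics/w8.png

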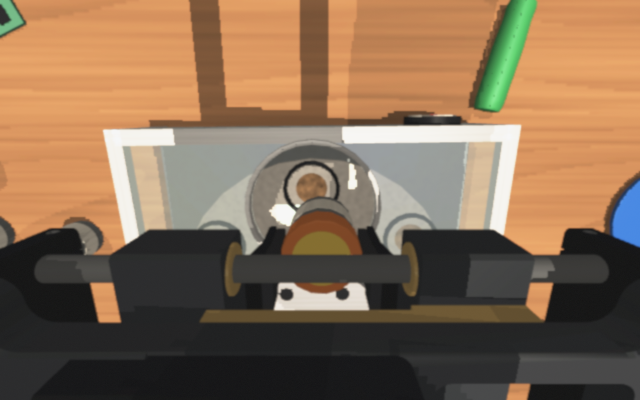

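```bash
python3 -c "
from h import *;c=robot.camera('wrist');save(c,'w8b.png',(130,300,235,410),4.4);o=st();print(slide([460,56,155]),o['tool_rot'].round(3).tolist())"
```

```text
t 10.52 pos [460.   57.6 155.8] F [-0.6   0.41 -3.71] open 41.0
[-0.  -1.6  0.8] [[-1.0, -0.002, 0.004], [-0.002, 1.0, -0.004], [-0.004, -0.004, -1.0]]
```

View pics/w8b.png

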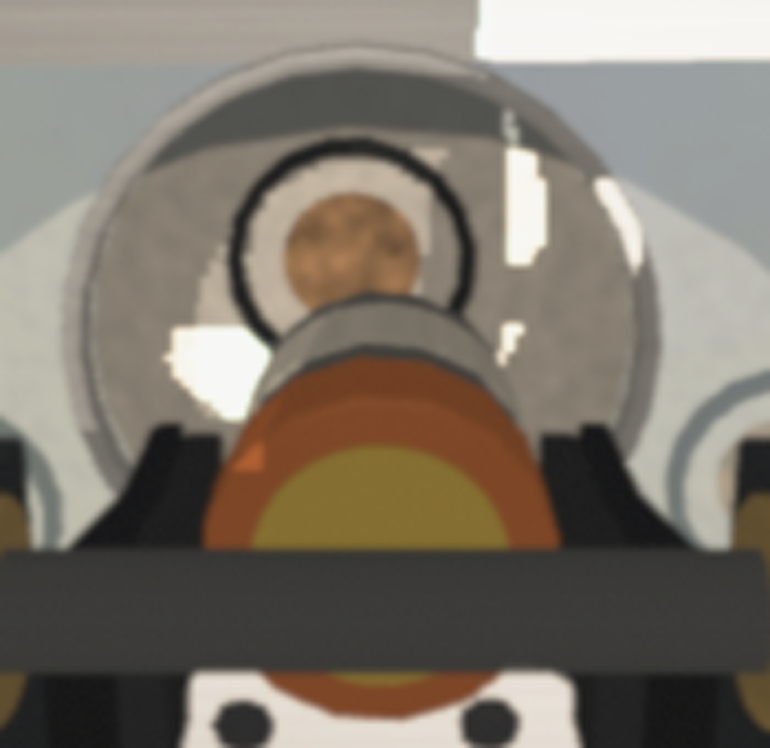

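```bash
python3 -c "
from h import *;c=robot.camera('wrist')
def p(x,y): return ((y+.5)/4.4-.5+130,(x+.5)/4.4-.5+235)
print('collar',atz(c,p(352,258),.024)*1000,'spot',atz(c,p(352,252),.018)*1000)
o=st();print('cap',atz(c,p(381,560),o['tool_pos'][2]+.0222)*1000)
print('mouth', atz(c,p(363,330),.09)*1000)
"
```

```text
collar [456.9709574   50.92026295  24.        ] spot [456.96286246  50.77000429  18.        ]
t 10.57 pos [459.9  56.3 155.7] F [-0.65 -0.46 -2.27] open 41.1
cap [456.27290785  58.12459206 177.93106868]
mouth [454.56860729  54.55114057  90.        ]
```

```bash
python3 -m jog '{"slide":[[0,-5,10],[0,-5,35],[0,-5,60],[0,-5,68],[0,-5,68]],"turn":[[0,0,0],[0,0,0],[0,0,0],[0,0,0],[0,0,0]]}' ;python3 -m jog '{"slide":[[0,0,0]],"turn":[[0,0,0]]}' >/dev/null; python3 -c "
from h import *;c=robot.camera('wrist');save(c,'w9.png',(130,300,235,410),4.4);st()"
```

```text
time_s: 10.98
tool_pos: [0.4574, 0.0496, 0.0846]
tool_rot: [[-1.0, 0.003, -0.003], [0.003, 1.0, -0.004], [0.003, -0.004, -1.0]]
ft_force: [-0.4, -0.6, -2.1]
opening: 0.041
t 11.12 pos [457.4  48.4  84.8] F [-0.76 -0.32 -3.56] open 41.3
```

View pics/w9.png

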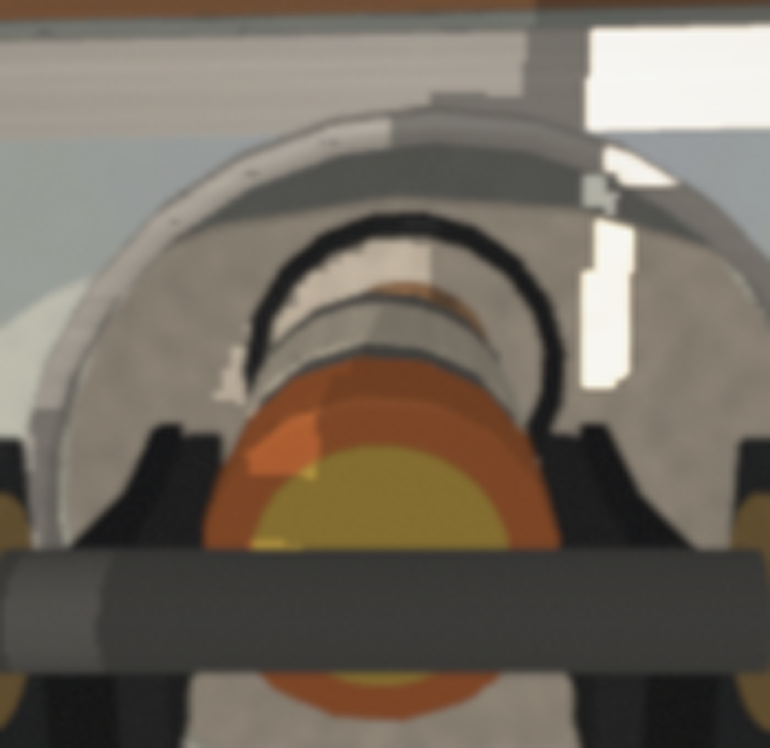

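```bash
python3 -c "
from h import *;c=robot.camera('wrist');o=st()
def p(x,y): return ((y+.5)/4.4-.5+130,(x+.5)/4.4-.5+235)
L=atz(c,p(245,375),.024)*1000;R=atz(c,p(565,375),.024)*1000;T=atz(c,p(405,213),.024)*1000;print('collar',L,R,T,np.hypot(*(R-L)[:2]))
print('cap',atz(c,p(381,560),o['tool_pos'][2]+.0222)*1000)
print(o['tool_rot'].round(4).tolist())
"
```

```text
t 11.17 pos [457.9  48.7  85.3] F [-0.31 -0.25 -2.16] open 41.0
collar [458.35848915  24.51165224  24.        ] [458.49300442  81.09604517  24.        ] [429.30968245  52.7970975   24.        ] 56.5845528142279
cap [453.63984542  48.96476861 107.53592375]
[[-1.0, 0.004, -0.0019], [0.004, 1.0, -0.0043], [0.0019, -0.0043, -1.0]]
```

```bash
python3 -m jog '{"slide":[[-3,3.5,0],[-3,3.5,15],[-3,3.5,28],[-3,3.5,28]],"turn":[[0,0,0],[0,0,0],[0,0,0],[0,0,0]]}' ;python3 -m jog '{"slide":[[0,0,0]],"turn":[[0,0,0]]}' >/dev/null; python3 -c "
from h import *;c=robot.camera('wrist');save(c,'w10.png',(130,300,235,410),4.4);st()"
```

```text
time_s: 11.5
tool_pos: [0.4601, 0.0523, 0.0563]
tool_rot: [[-1.0, 0.004, -0.004], [0.004, 1.0, -0.004], [0.004, -0.004, -1.0]]
ft_force: [-0.8, 0.0, -3.0]
opening: 0.0412
t 11.63 pos [460.7  52.5  57.1] F [ 0.11 -0.25 -2.71] open 41.3
```

View pics/w10.png

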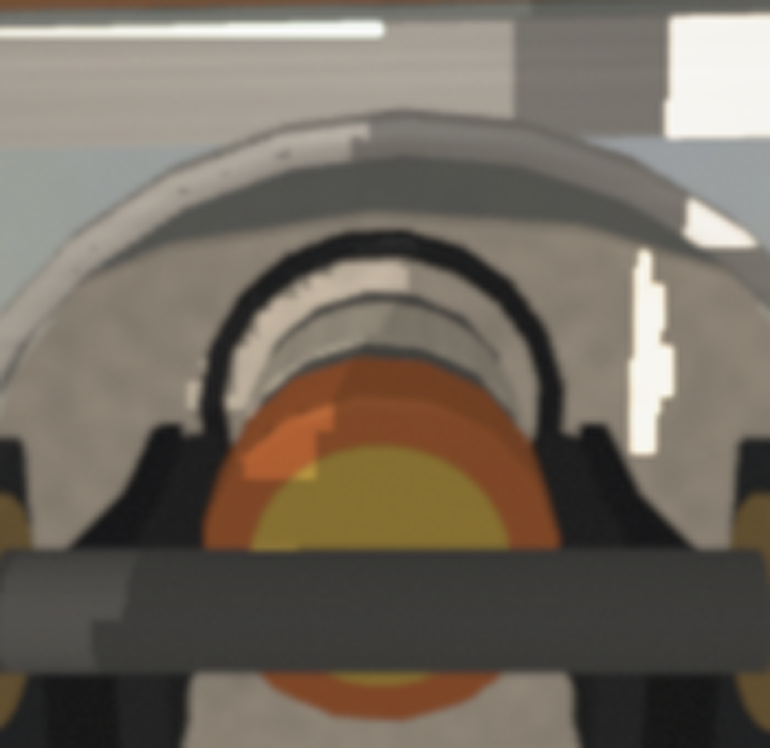

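```bash
python3 -m jog '{"slide":[[0,0,5],[0,0,8],[0,0,8],[0,0,8]],"turn":[[0,0,0],[0,0,0],[0,0,0],[0,0,0]]}' ;python3 -c "
from h import *;st();robot.camera('top');st()"
```

```text
time_s: 11.97
tool_pos: [0.4607, 0.0525, 0.0492]
tool_rot: [[-1.0, 0.004, -0.003], [0.004, 1.0, -0.004], [0.003, -0.004, -1.0]]
ft_force: [-0.2, 0.6, -2.9]
opening: 0.0414
t 11.97 pos [460.7  52.5  49.2] F [-0.18  0.62 -2.95] open 41.4
t 12.02 pos [460.8  52.5  49.3] F [-0.73  0.03 -3.14] open 41.3
```

```bash
python3 -m jog '{"slide":[[0,0,1.5],[0,0,1.5],[0,0,1.5]],"turn":[[0,0,0],[0,0,0],[0,0,0]]}' ;python3 -m jog '{"slide":[[0,0,0],[0,0,0],[0,0,0]],"turn":[[0,0,0],[0,0,0],[0,0,0]]}' 56; python3 -m jog '{"slide":[[0,0,-20],[0,0,-60],[0,0,-100],[0,0,-105]],"turn":[[0,0,0],[0,0,0],[0,0,0],[0,0,0]]}';python3 -c "
from h import *;c=robot.camera('wrist');save(c,'w11.png');st()"
```

```text
time_s: 12.27
tool_pos: [0.4607, 0.0524, 0.0478]
tool_rot: [[-1.0, 0.004, -0.003], [0.004, 1.0, -0.004], [0.003, -0.004, -1.0]]
ft_force: [-0.1, -0.0, -2.4]
opening: 0.0412
time_s: 12.52
tool_pos: [0.4614, 0.0524, 0.0483]
tool_rot: [[-1.0, 0.004, -0.002], [0.004, 1.0, -0.004], [0.002, -0.004, -1.0]]
ft_force: [0.4, -0.6, 0.2]
opening: 0.0528
time_s: 12.85
tool_pos: [0.4662, 0.0527, 0.161]
tool_rot: [[-1.0, 0.004, 0.01], [0.004, 1.0, -0.005], [-0.01, -0.005, -1.0]]
ft_force: [1.1, -0.8, 1.4]
opening: 0.0557
t 12.9 pos [465.7  52.7 159.3] F [1.24 1.02 0.36] open 56.0
```

View pics/w11.png

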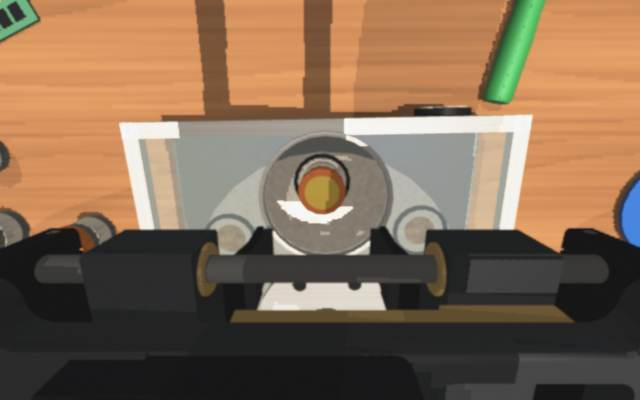

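```bash
python3 -m jog '{"slide":[[-11,-38,5],[-22,-77,5],[-33,-116,5],[-44,-155,5],[-55,-194,5]],"turn":[[0,0,0],[0,0,0],[0,0,0],[0,0,0],[0,0,0]]}' 70 >/dev/null; python3 -c "
from h import *;print(slide([521.5,-202,85]))"
```

```text
[ -1.3 -58.5  70. ]
```

```bash
python3 -m jog '{"slide":[[-1,-38,10],[-1,-58,40],[-1,-58,70],[-1,-58,70],[-1,-58,70]],"turn":[[0,0,0],[0,0,0],[0,0,0],[0,0,0],[0,0,0]]}' 70 >/dev/null; python3 -c "
from h import *;c=robot.camera('wrist');save(c,'w12.png',(150,280,220,420),4);o=st();print(slide([521.5,-202,28]),o['tool_rot'].round(3).tolist());np.savez('w12.npz',m=c['mtx'],w=c['world_to_cam'])"
```

```text
t 13.78 pos [ 520.6 -200.8   84.5] F [ 0.56  0.08 -0.39] open 70.4
[-0.5 -1.  56.5] [[-1.0, 0.003, 0.007], [0.003, 1.0, -0.003], [-0.007, -0.003, -1.0]]
```

View pics/w12.png

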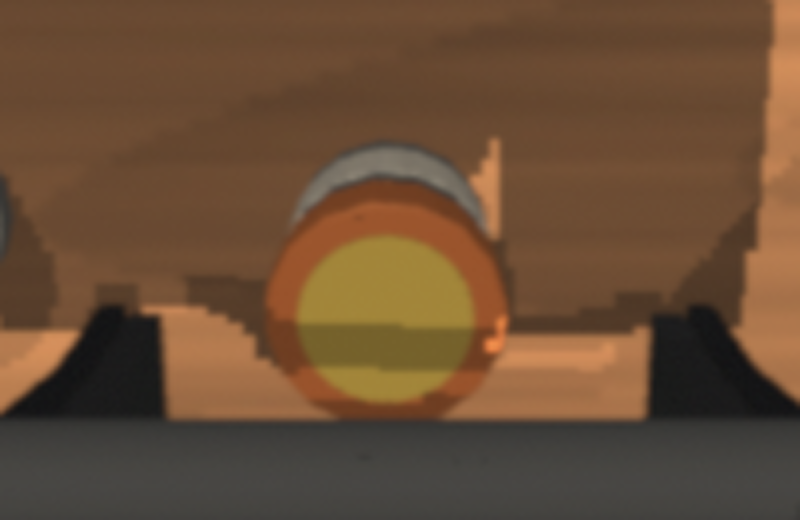

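```bash
python3 -c "
from h import *;d=np.load('w12.npz');c=dict(mtx=d['m'],world_to_cam=d['w']);print(atz(c,((319.5)/4-.5+150,(387.5)/4-.5+220),.052)*1000);st()"
```

```text
[ 520.50103859 -203.27177878   52.        ]
t 13.78 pos [ 520.6 -200.8   84.5] F [ 0.56  0.08 -0.39] open 70.4
```

```bash
python3 -m jog '{"slide":[[-1,-1,25],[-1,-1,50],[-1,-1,57],[-1,-1,57]],"turn":[[0,0,0],[0,0,0],[0,0,0],[0,0,0]]}' 70; python3 -c "
from h import *;print(slide([521.5,-202,28]))"; python3 -m jog '{"slide":[[0,0,0],[0,0,0],[0,0,0],[0,0,0],[0,0,0]],"turn":[[0,0,0],[0,0,0],[0,0,0],[0,0,0],[0,0,0]]}' 30;
```

```text
time_s: 14.12
tool_pos: [0.5214, -0.2006, 0.0271]
tool_rot: [[-1.0, 0.002, 0.005], [0.002, 1.0, -0.002], [-0.005, -0.002, -1.0]]
ft_force: [-0.9, -0.6, -0.4]
opening: 0.0697
[-0.1 -1.4 -0.9]
time_s: 14.53
tool_pos: [0.5221, -0.201, 0.0281]
tool_rot: [[-1.0, 0.002, 0.006], [0.002, 1.0, -0.003], [-0.006, -0.003, -1.0]]
ft_force: [0.8, 0.1, -1.1]
opening: 0.0445
```

```bash
python3 -m jog '{"slide":[[0,0,0],[0,0,-10],[0,0,-30],[0,0,-30],[0,0,-30]],"turn":[[0,0,0],[0,0,0],[0,0,0],[0,0,0],[0,0,0]]}' 30;python3 -m jog '{"slide":[[0,0,0],[0,0,0]],"turn":[[0,0,0],[0,0,0]]}'; python3 -c "
from h import *
for i in range(3): robot.camera('top'); o=st()"
```

```text
time_s: 14.95
tool_pos: [0.5232, -0.2017, 0.0598]
tool_rot: [[-1.0, 0.002, 0.01], [0.002, 1.0, -0.005], [-0.01, -0.005, -1.0]]
ft_force: [0.5, -0.6, -0.6]
opening: 0.0406
time_s: 15.12
tool_pos: [0.5229, -0.2016, 0.0594]
tool_rot: [[-1.0, 0.002, 0.009], [0.002, 1.0, -0.004], [-0.009, -0.004, -1.0]]
ft_force: [0.2, -0.6, -0.5]
opening: 0.0413
t 15.17 pos [ 522.8 -201.5   59.2] F [-0.16  0.33 -1.12] open 40.9
t 15.22 pos [ 522.7 -201.4   59.1] F [-1.06 -0.48  0.52] open 41.2
t 15.27 pos [ 522.7 -201.4   59.1] F [ 0.55 -0.2  -0.14] open 41.1
```

```bash
python3 -m jog '{"slide":[[0,-10,-35],[0,-45,-65],[0,-85,-90],[0,-125,-90],[0,-165,-90]],"turn":[[0,0,0],[0,0,0],[0,0,0],[0,0,0],[0,0,0]]}' >/dev/null; python3 -m jog '{"slide":[[0,0,0]],"turn":[[0,0,0]]}' >/dev/null; cat >>h.py <<'E'
def tray(c):
    im=c["image"].astype(int)
    m=((im[...,0]>90)&(im[...,1]>0.8*im[...,0])&(im[...,2]<0.5*im[...,0])).astype(np.uint8)
    n,l,s,cc=cv2.connectedComponentsWithStats(m); k=1+np.argmax(s[1:,4]); r,q=np.nonzero(l==k)
    P=np.array([atz(c,(a,b),.018)[:2]*1000 for a,b in zip(r,q)],np.float32)
    return cv2.minAreaRect(P),s[k]
E
python3 -c "
from h import *;c=robot.camera('top');print(tray(c));save(c,'t13.png',(150,275,340,500),4.5);c=robot.camera('wrist');save(c,'w13.png');print(tray(c));c=robot.camera('scene');print(tray(c));st()"
```

```text
(((461.1606750488281, 54.030574798583984), (29.008718490600586, 33.7110481262207), 45.0600700378418), array([305, 219,  11,  10,  78], dtype=int32))
(((489.63983154296875, -427.4138488769531), (199.93170166015625, 110.6346664428711), 3.7999486923217773), array([  187,    42,   133,   211, 18750], dtype=int32))
(((498.0722351074219, -425.9603576660156), (208.33538818359375, 112.03153228759766), 3.6749913692474365), array([ 137,  221,   53,   68, 2539], dtype=int32))
t 15.92 pos [ 522.3 -362.9  151.6] F [-0.2   0.57  0.1 ] open 41.1
```

View pics/w13.png

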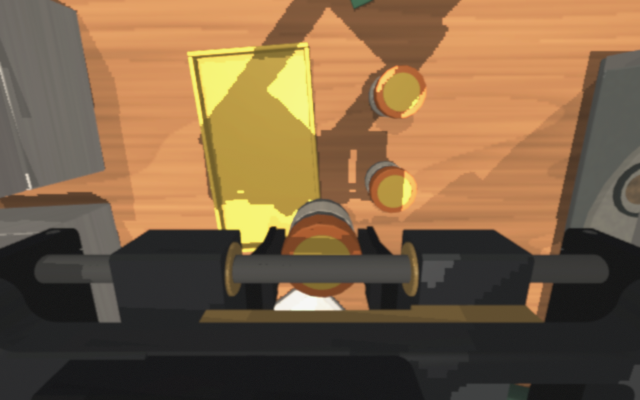

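View pics/t13.png

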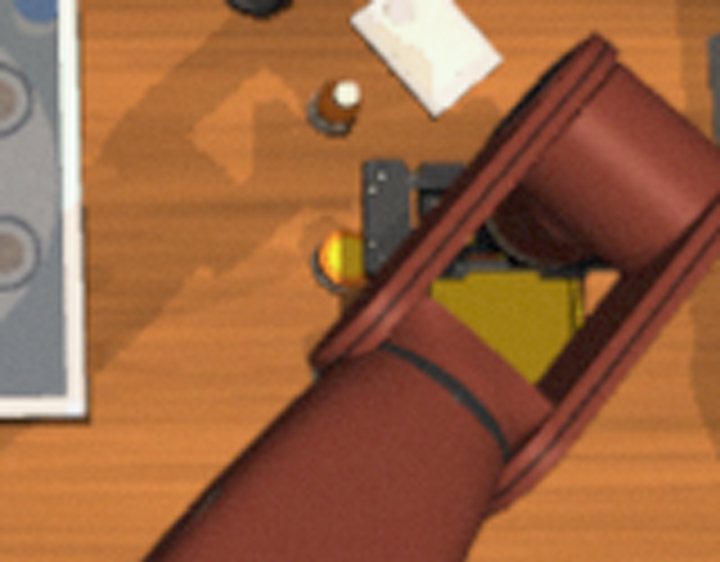

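```bash
python3 -c "
from h import *
d=np.load('c0.npz');c=dict(mtx=d['tm'],world_to_cam=d['tw'],z_map=d['tz'])
r,q=np.mgrid[100:300,460:590];P=deproj(c,r.ravel(),q.ravel())
s=(P[:,2]>.05)&(P[:,0]>.35)&(P[:,0]<.62);print('boxes',P[s].min(0),P[s].max(0), np.percentile(P[s][:,1],[97,99,99.8]))
print(slide([535,-424.5,80]))"
```

```text
boxes [ 0.3507401  -0.73895959  0.05004106] [ 0.61995275 -0.58935856  0.18437766] [-0.59298966 -0.5920156  -0.59088001]
[-12.  -61.2  72.1]
```

```bash
python3 -m jog '{"slide":[[-6,-35,10],[-12,-61,40],[-12,-61,75],[-12,-61,85],[-12,-61,85]],"turn":[[0,0,0],[0,0,0],[0,0,0],[0,0,0],[0,0,0]]}' >/dev/null; python3 -c "
from h import *;c=robot.camera('wrist');save(c,'w14.png');st();print(slide([535,-424.5,34]))"
```

```text
t 16.38 pos [ 534.  -421.2   64.6] F [-0.3  -0.71 -0.75] open 41.3
[-0.8 -3.2 30.6]
```

View pics/w14.png

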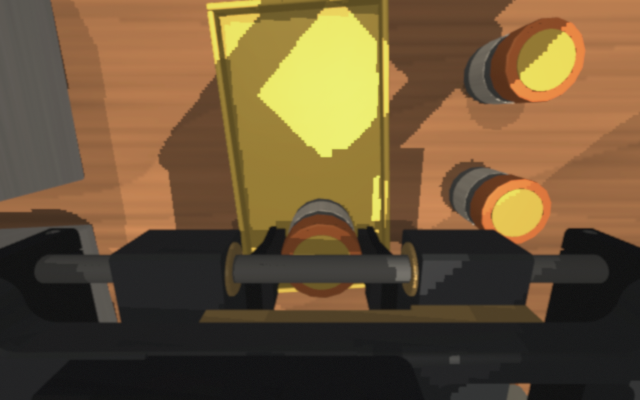

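```bash
python3 -m jog '{"slide":[[0,-3,15],[0,-3,28],[0,-3,31],[0,-3,31]],"turn":[[0,0,0],[0,0,0],[0,0,0],[0,0,0]]}';python3 -m jog '{"slide":[[0,0,0]],"turn":[[0,0,0]]}'
```

```text
time_s: 16.72
tool_pos: [0.5341, -0.4235, 0.0331]
tool_rot: [[-1.0, -0.0, 0.006], [-0.0, 1.0, -0.0], [-0.006, -0.0, -1.0]]
ft_force: [-0.3, 0.3, 0.4]
opening: 0.041
time_s: 16.8
tool_pos: [0.5344, -0.4235, 0.0335]
tool_rot: [[-1.0, -0.0, 0.007], [-0.0, 1.0, -0.001], [-0.007, -0.001, -1.0]]
ft_force: [-0.4, -0.2, -0.4]
opening: 0.0414
```

```bash
python3 -m jog '{"slide":[[0,0,1.2],[0,0,1.2]],"turn":[[0,0,0],[0,0,0]]}';python3 -m jog '{"slide":[[0,0,0],[0,0,0],[0,0,0]],"turn":[[0,0,0],[0,0,0],[0,0,0]]}' 58; python3 -m jog '{"slide":[[0,0,-20],[0,0,-60],[0,10,-90],[0,30,-100],[0,50,-100]],"turn":[[0,0,0],[0,0,0],[0,0,0],[0,0,0],[0,0,0]]}' 70;python3 -c "
from h import *;c=robot.camera('wrist');save(c,'w15.png');st();print(slide([517,-300,85]))"
```

```text
time_s: 16.97
tool_pos: [0.5346, -0.4237, 0.0327]
tool_rot: [[-1.0, -0.0, 0.007], [-0.0, 1.0, -0.001], [-0.007, -0.001, -1.0]]
ft_force: [-0.1, 0.2, -0.8]
opening: 0.0412
time_s: 17.22
tool_pos: [0.5348, -0.4239, 0.0331]
tool_rot: [[-1.0, -0.0, 0.008], [-0.0, 1.0, -0.002], [-0.008, -0.002, -1.0]]
ft_force: [-0.0, -0.4, -0.2]
opening: 0.0535
time_s: 17.63
tool_pos: [0.5362, -0.376, 0.1386]
tool_rot: [[-1.0, 0.001, 0.014], [0.001, 1.0, -0.008], [-0.014, -0.008, -1.0]]
ft_force: [0.0, -0.2, -0.2]
opening: 0.0692
t 17.68 pos [ 535.6 -370.8  136. ] F [ 1.94  2.35 -2.49] open 69.7
[19.1 71.  50.6]
```

View pics/w15.png

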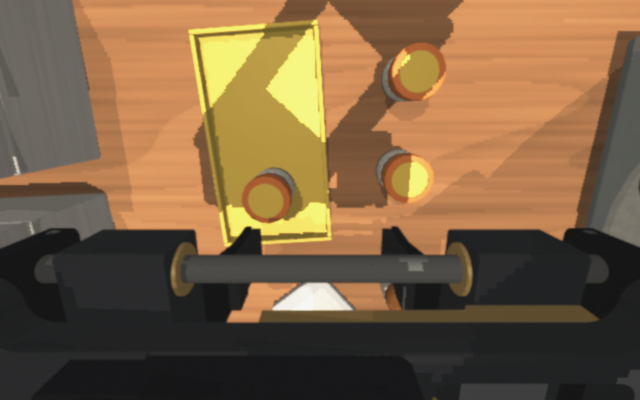

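```bash
python3 -m jog '{"slide":[[9,35,0],[19,70,10],[19,70,35],[19,70,50],[19,70,50]],"turn":[[0,0,0],[0,0,0],[0,0,0],[0,0,0],[0,0,0]]}' 70 >/dev/null; python3 -c "
from h import *;c=robot.camera('wrist');save(c,'w16.png',(150,280,220,420),4);o=st();print(slide([517,-300,28]),o['tool_rot'].round(3).tolist());np.savez('w12.npz',m=c['mtx'],w=c['world_to_cam'])"
```

```text
t 18.15 pos [ 515.7 -299.7   83.8] F [-1.1  -0.77  0.38] open 69.9
[-0.8 -0.3 55.8] [[-1.0, -0.002, 0.008], [-0.002, 1.0, 0.0], [-0.008, 0.0, -1.0]]
```

View pics/w16.png

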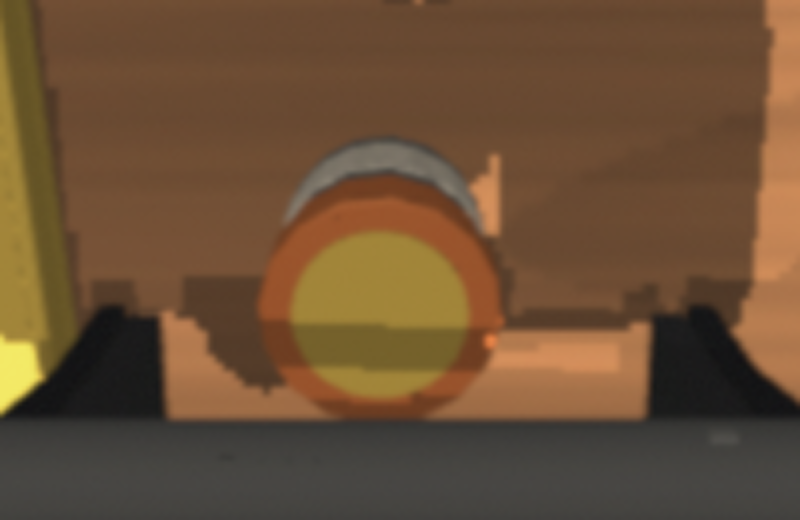

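```bash
python3 -m jog '{"slide":[[-1,-2,25],[-1,-2,50],[-1,-2,56],[-1,-2,56]],"turn":[[0,0,0],[0,0,0],[0,0,0],[0,0,0]]}' 70;  python3 -m jog '{"slide":[[0,0,0],[0,0,0],[0,0,0],[0,0,0],[0,0,0]],"turn":[[0,0,0],[0,0,0],[0,0,0],[0,0,0],[0,0,0]]}' 30; python3 -m jog '{"slide":[[0,0,0],[0,0,-10],[0,0,-30],[0,0,-30],[0,0,-30]],"turn":[[0,0,0],[0,0,0],[0,0,0],[0,0,0],[0,0,0]]}' 30;python3 -m jog '{"slide":[[0,0,0],[0,0,0]],"turn":[[0,0,0],[0,0,0]]}'; python3 -c "
from h import *
for i in range(3): robot.camera('top'); o=st()"
```

```text
time_s: 18.48
tool_pos: [0.5161, -0.3013, 0.0265]
tool_rot: [[-1.0, -0.001, 0.005], [-0.001, 1.0, 0.002], [-0.005, 0.002, -1.0]]
ft_force: [-0.6, -0.2, -1.0]
opening: 0.0701
time_s: 18.9
tool_pos: [0.5167, -0.3017, 0.0276]
tool_rot: [[-1.0, -0.001, 0.006], [-0.001, 1.0, 0.001], [-0.006, 0.001, -1.0]]
ft_force: [-0.0, -0.3, 0.4]
opening: 0.0448
time_s: 19.32
tool_pos: [0.5175, -0.3025, 0.059]
tool_rot: [[-1.0, -0.001, 0.009], [-0.001, 1.0, -0.0], [-0.009, -0.0, -1.0]]
ft_force: [0.3, -0.0, -3.1]
opening: 0.0413
time_s: 19.48
tool_pos: [0.5169, -0.302, 0.0582]
tool_rot: [[-1.0, -0.001, 0.008], [-0.001, 1.0, 0.0], [-0.008, 0.0, -1.0]]
ft_force: [0.2, 0.5, -2.7]
opening: 0.0408
t 19.53 pos [ 516.9 -302.    58. ] F [-0.69  0.85 -3.07] open 41.1
t 19.58 pos [ 516.9 -302.    58. ] F [-0.06  0.94 -3.54] open 41.1
t 19.63 pos [ 516.9 -302.    58.1] F [ 0.07 -0.17 -2.83] open 41.4
```

```bash
python3 -m jog '{"slide":[[0,0,15],[0,0,29],[0,0,30.5],[0,0,30.5]],"turn":[[0,0,0],[0,0,0],[0,0,0],[0,0,0]]}';  python3 -m jog '{"slide":[[0,0,0],[0,0,0],[0,0,0],[0,0,0]],"turn":[[0,0,0],[0,0,0],[0,0,0],[0,0,0]]}' 70; python3 -m jog '{"slide":[[0,0,-30],[10,0,-50],[50,0,-60],[84,1,-60],[84,1,-60]],"turn":[[0,0,0],[0,0,0],[0,0,0],[0,0,0],[0,0,0]]}' 70 ; python3 -c "
from h import *;c=robot.camera('wrist');save(c,'w17.png',(150,280,220,420),4);o=st();print(slide([433,-300,28]),o['tool_rot'].round(3).tolist());np.savez('w12.npz',m=c['mtx'],w=c['world_to_cam'])"
```

```text
time_s: 19.97
tool_pos: [0.5165, -0.3017, 0.0263]
tool_rot: [[-1.0, -0.001, 0.006], [-0.001, 1.0, 0.002], [-0.006, 0.002, -1.0]]
ft_force: [0.1, -0.6, -2.9]
opening: 0.0412
time_s: 20.3
tool_pos: [0.5168, -0.3018, 0.0268]
tool_rot: [[-1.0, -0.001, 0.007], [-0.001, 1.0, 0.001], [-0.007, 0.001, -1.0]]
ft_force: [0.1, 0.7, 0.7]
opening: 0.0596
time_s: 20.72
tool_pos: [0.4275, -0.2997, 0.0858]
tool_rot: [[-1.0, -0.0, 0.003], [-0.0, 1.0, 0.003], [-0.003, 0.003, -1.0]]
ft_force: [-0.4, -0.5, -0.6]
opening: 0.0697
t 20.77 pos [ 429.9 -300.4   86.2] F [-0.05 -0.7  -0.17] open 70.3
[-2.8  0.3 58.2] [[-1.0, 0.001, 0.006], [0.001, 1.0, 0.002], [-0.006, 0.002, -1.0]]
```

View pics/w17.png

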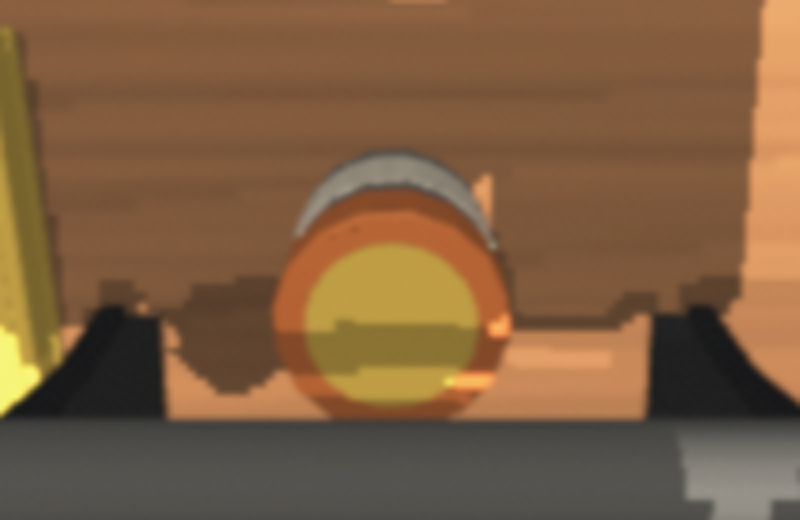

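```bash
python3 -m jog '{"slide":[[-2.5,0,25],[-2.5,0,50],[-2.5,0,58],[-2.5,0,58]],"turn":[[0,0,0],[0,0,0],[0,0,0],[0,0,0]]}' 70;  python3 -m jog '{"slide":[[0,0,0],[0,0,0],[0,0,0],[0,0,0],[0,0,0]],"turn":[[0,0,0],[0,0,0],[0,0,0],[0,0,0],[0,0,0]]}' 30; python3 -m jog '{"slide":[[0,0,0],[0,0,-10],[0,0,-30],[0,0,-30],[0,0,-30]],"turn":[[0,0,0],[0,0,0],[0,0,0],[0,0,0],[0,0,0]]}' 30;python3 -m jog '{"slide":[[0,0,0],[0,0,0]],"turn":[[0,0,0],[0,0,0]]}'; python3 -c "
from h import *
for i in range(3): robot.camera('top'); o=st()"
```

```text
time_s: 21.1
tool_pos: [0.4317, -0.2988, 0.026]
tool_rot: [[-1.0, 0.001, 0.002], [0.001, 1.0, 0.005], [-0.002, 0.005, -1.0]]
ft_force: [-0.8, 0.6, -1.0]
opening: 0.0701
time_s: 21.52
tool_pos: [0.4323, -0.2994, 0.027]
tool_rot: [[-1.0, 0.001, 0.004], [0.001, 1.0, 0.004], [-0.004, 0.004, -1.0]]
ft_force: [-0.1, -0.3, 0.4]
opening: 0.0443
time_s: 21.93
tool_pos: [0.4333, -0.3006, 0.0587]
tool_rot: [[-1.0, 0.0, 0.006], [0.001, 1.0, 0.001], [-0.006, 0.001, -1.0]]
ft_force: [-0.2, -0.0, -0.7]
opening: 0.0411
time_s: 22.1
tool_pos: [0.4332, -0.3004, 0.0583]
tool_rot: [[-1.0, 0.0, 0.006], [0.0, 1.0, 0.002], [-0.006, 0.002, -1.0]]
ft_force: [-0.4, -0.7, -1.0]
opening: 0.0413
t 22.15 pos [ 433.  -300.3   58.1] F [1.09 0.47 0.01] open 40.8
t 22.2 pos [ 432.9 -300.2   58. ] F [ 0.49  0.62 -0.5 ] open 41.0
t 22.25 pos [ 432.9 -300.2   58. ] F [ 0.23 -0.66 -0.6 ] open 40.8
```

```bash
python3 -m jog '{"slide":[[0,-5,-30],[-3,-35,-55],[-6,-75,-60],[-8,-105,-60],[-8,-105,-60]],"turn":[[0,0,0],[0,0,0],[0,0,0],[0,0,0],[0,0,0]]}' >/dev/null;python3 -c "
from h import *;c=robot.camera('wrist');save(c,'w18.png');print(tray(c));st();print(slide([445,-430,33]))"
```

```text
(((440.35675048828125, -430.89349365234375), (102.81539154052734, 110.71735382080078), 3.8719635009765625), array([ 232,  137,  130,  118, 9732], dtype=int32))
t 22.72 pos [ 440.3 -408.1  117.7] F [-0.27  0.87 -1.43] open 41.1
[ -4.3 -22.   84.7]
```

View pics/w18.png

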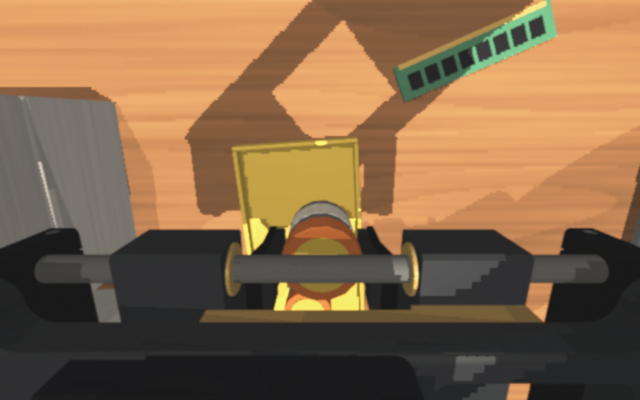

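```bash
python3 -m jog '{"slide":[[-4,-22,30],[-4,-22,65],[-4,-22,82],[-4,-22,84.5],[-4,-22,84.5]],"turn":[[0,0,0],[0,0,0],[0,0,0],[0,0,0],[0,0,0]]}';python3 -m jog '{"slide":[[0,0,0]],"turn":[[0,0,0]]}'
```

```text
time_s: 23.13
tool_pos: [0.4437, -0.428, 0.0312]
tool_rot: [[-1.0, 0.003, 0.003], [0.003, 1.0, 0.005], [-0.003, 0.005, -1.0]]
ft_force: [0.2, -0.4, 0.0]
opening: 0.0411
time_s: 23.22
tool_pos: [0.444, -0.4276, 0.0318]
tool_rot: [[-1.0, 0.002, 0.003], [0.003, 1.0, 0.005], [-0.003, 0.005, -1.0]]
ft_force: [-0.0, -0.4, -0.1]
opening: 0.0411
```

```bash
python3 -m jog '{"slide":[[0,0,0],[0,0,0],[0,0,0]],"turn":[[0,0,0],[0,0,0],[0,0,0]]}' 58; python3 -m jog '{"slide":[[0,0,-20],[0,0,-60],[0,0,-100],[-5,20,-140],[-18,50,-165]],"turn":[[0,0,0],[0,0,0],[0,0,0],[0,0,0],[0,0,0]]}' 58;python3 -c "
from h import *;c=robot.camera('wrist');save(c,'w19.png');st();print(slide([612,83,205]))"
```

```text
time_s: 23.47
tool_pos: [0.4446, -0.4279, 0.033]
tool_rot: [[-1.0, 0.002, 0.004], [0.002, 1.0, 0.004], [-0.004, 0.004, -1.0]]
ft_force: [-0.1, 0.1, -0.0]
opening: 0.053
time_s: 23.88
tool_pos: [0.4612, -0.3832, 0.2018]
tool_rot: [[-1.0, 0.006, 0.008], [0.006, 1.0, -0.002], [-0.008, -0.002, -1.0]]
ft_force: [1.3, -0.4, 0.2]
opening: 0.0576
t 23.93 pos [ 466.1 -378.4  207.2] F [5.57 1.18 3.48] open 57.7
[-145.1  461.7    3.3]
```

View pics/w19.png

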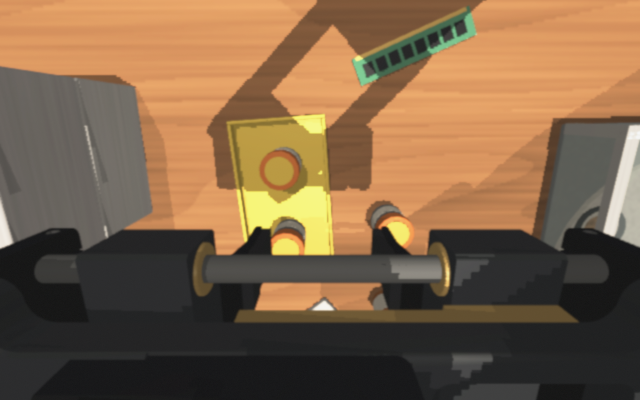

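Both empties stand in the tray (279,170 and 288,240). Back to the crank.

```bash
python3 -m jog '{"slide":[[-12,38,0],[-24,77,0],[-36,115,0],[-48,154,0],[-60,193,0]],"turn":[[0,0,0],[0,0,-5],[0,0,-11],[0,0,-18],[0,0,-25]]}' 58 >/dev/null; python3 -c "
from h import *;st();print(slide([612,83,205]))"
```

```text
t 24.35 pos [ 526.8 -183.7  208.4] F [0.81 0.25 0.31] open 58.3
[-190.7  204.9    3.9]
```

```bash
python3 -m jog '{"slide":[[-27,29,0],[-54,58,0],[-81,87,0],[-108,116,0],[-135,145,0]],"turn":[[0,0,-2],[0,0,-4],[0,0,-6],[0,0,-6],[0,0,-6]]}' 58 >/dev/null; python3 -c "
from h import *;st();print(slide([612,83,205]))"
```

```text
t 24.77 pos [587.4   7.2 209.5] F [ 1.21 -0.2   0.3 ] open 57.9
[-60.3  52.1   4.7]
```

```bash
python3 -m jog '{"slide":[[-27,24,0],[-54,48,0],[-60,52,4],[-60,52,4],[-60,52,4]],"turn":[[0,0,0],[0,0,0],[0,0,0],[0,0,0],[0,0,0]]}' 40 >/dev/null; python3 -c "
from h import *;o=st();c=robot.camera('wrist');save(c,'w20.png',(90,260,240,400),4.4);print(o['tool_rot'].round(3).tolist());np.savez('w12.npz',m=c['mtx'],w=c['world_to_cam'])"
```

```text
t 25.18 pos [611.3  82.6 205.3] F [ 0.03 -0.45 -1.57] open 41.2
[[-0.854, -0.52, 0.016], [-0.52, 0.854, -0.004], [-0.012, -0.012, -1.0]]
```

View pics/w20.png

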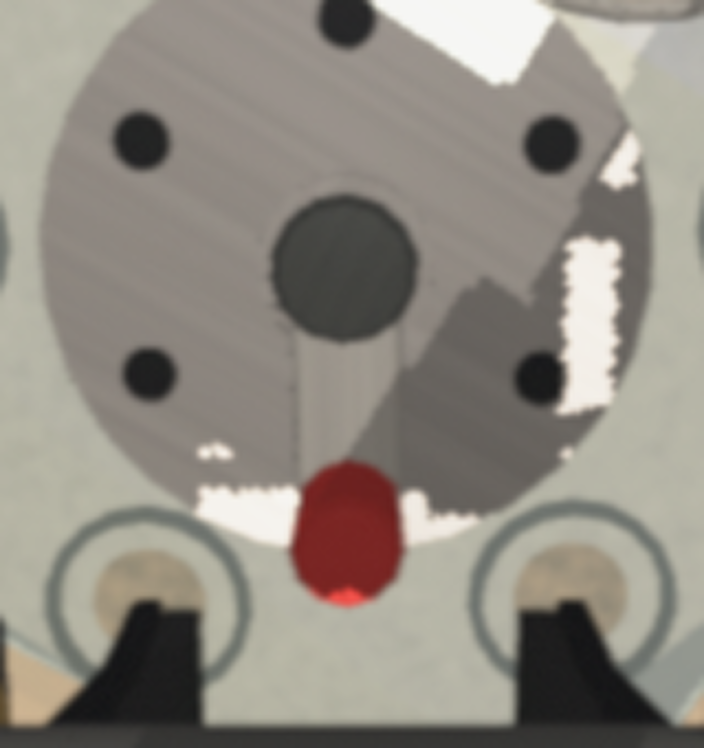

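```bash
python3 -c "
from h import *;d=np.load('w12.npz');c=dict(mtx=d['m'],world_to_cam=d['w'])
p=lambda x,y:((y+.5)/4.4-.5+90,(x+.5)/4.4-.5+240)
k=atz(c,p(347,547),.138)*1000;b=atz(c,p(344,268),.12)*1000
H=np.array([atz(c,p(*h),.09)*1000 for h in((141,140),(542,378),(551,144),(149,374))]);print('holes c',H.mean(0));print(k,b,np.degrees(np.arctan2(*(k-b)[1::-1])),np.hypot(*(k-b)[:2]))
st();print(slide([618,83,112]))"
```

```text
holes c [576.75766525  57.89096894  90.        ]
[615.53535144  82.88548146 138.        ] [574.66519137  57.03681678 120.        ] 32.31163922440467 48.35828212604078
t 25.23 pos [611.4  81.8 205.5] F [-1.12 -0.76  0.06] open 40.6
[-5.1 -1.3 93.6]
```

```bash
python3 -c "
from h import *;print(slide([617,83.5,112]))"; python3 -m jog '{"slide":[[-5,0.5,40],[-5,0.5,75],[-5,0.5,92],[-5,0.5,92]],"turn":[[0,0,0],[0,0,0],[0,0,0],[0,0,0]]}' 40;python3 -m jog '{"slide":[[0,0,0],[0,0,0],[0,0,0],[0,0,0],[0,0,0]],"turn":[[0,0,0],[0,0,0],[0,0,0],[0,0,0],[0,0,0]]}' 15; python3 -c "
from h import *;arc(-15,3,14)"
```

```text
[-4.5 -0.4 93.5]
time_s: 25.57
tool_pos: [0.6128, 0.0823, 0.1081]
tool_rot: [[-0.856, -0.517, 0.007], [-0.517, 0.856, -0.004], [-0.004, -0.007, -1.0]]
ft_force: [-1.2, 0.9, 0.0]
opening: 0.04
time_s: 25.98
tool_pos: [0.6145, 0.0814, 0.1103]
tool_rot: [[-0.856, -0.517, 0.011], [-0.517, 0.856, -0.005], [-0.007, -0.01, -1.0]]
ft_force: [0.8, -3.9, 3.9]
opening: 0.0212
1 [0.0, -4.0, -14.0] [-0.6, 0.4, 5.0]
2 [0.5, -7.8, -13.9] [-0.6, 0.4, 10.0]
3 [1.2, -11.6, -13.9] [-0.5, 0.5, 15.0]
now r 44.2 phi 31.99 psi 121.1
```

```bash
python3 -m jog '{"slide":[[0,0,-6],[0,0,-12],[0,0,-13],[0,0,-13]],"turn":[[0,0,0],[0,0,0],[0,0,0],[0,0,0]]}'; python3 -c "
from h import *;arc(-30,5,0)"
```

```text
time_s: 26.32
tool_pos: [0.6143, 0.0816, 0.1233]
tool_rot: [[-0.856, -0.517, 0.011], [-0.517, 0.856, -0.006], [-0.007, -0.011, -1.0]]
ft_force: [2.9, -0.6, -7.7]
opening: 0.0211
1 [0.1, -4.6, 0.0] [-0.6, 0.4, 6.0]
2 [0.8, -9.2, 0.1] [-0.6, 0.4, 12.0]
3 [1.9, -13.7, 0.1] [-0.5, 0.5, 18.0]
4 [3.4, -18.0, 0.2] [-0.5, 0.5, 24.0]
5 [5.4, -22.2, 0.2] [-0.5, 0.5, 30.0]
now r 44.1 phi 32.31 psi 121.12
```

```bash
python3 -m jog '{"slide":[[0,-4.6,0],[0.8,-9.2,0],[1.9,-13.7,0],[3.4,-18,0],[5.4,-22.2,0]],"turn":[[-0.6,0.4,6],[-0.6,0.4,12],[-0.5,0.5,18],[-0.5,0.5,24],[-0.5,0.5,30]]}'; python3 -c "
from h import *;arc(-30,5,0)"
```

```text
time_s: 26.73
tool_pos: [0.6212, 0.0606, 0.1228]
tool_rot: [[-1.0, -0.015, 0.001], [-0.015, 1.0, 0.002], [-0.001, 0.002, -1.0]]
ft_force: [3.9, 1.6, -7.4]
opening: 0.0207
1 [0.0, -4.6, -0.0] [0.1, 0.0, 6.0]
2 [0.6, -9.2, -0.0] [0.1, 0.0, 12.0]
3 [1.6, -13.8, -0.0] [0.1, 0.0, 18.0]
4 [3.0, -18.2, -0.0] [0.1, 0.0, 24.0]
5 [4.9, -22.4, -0.0] [0.1, 0.0, 30.0]
now r 44.3 phi 3.41 psi 90.86
```

```bash
python3 -m jog '{"slide":[[0,-4.6,0],[0.6,-9.2,0],[1.6,-13.8,0],[3,-18.2,0],[5,-22.7,0]],"turn":[[0,0,6],[0,0,12],[0,0,18],[0,0,24],[0,0,30.8]]}';python3 -m jog '{"slide":[[0,0,0],[0,0,0]],"turn":[[0,0,0],[0,0,0]]}' >/dev/null; python3 -c "
from h import *;arc(-1,1,0);c=robot.camera('wrist');save(c,'w21.png',(0,400,100,540),1.8);np.savez('w12.npz',m=c['mtx'],w=c['world_to_cam'])"
```

```text
time_s: 27.15
tool_pos: [0.6167, 0.0382, 0.1221]
tool_rot: [[-0.864, 0.503, 0.001], [0.503, 0.864, 0.002], [0.0, 0.002, -1.0]]
ft_force: [3.9, -0.7, -8.7]
opening: 0.021
1 [-0.0, -0.8, -0.0] [0.1, -0.0, 1.0]
now r 44.3 phi -27.04 psi 59.84
```

View pics/w21.png

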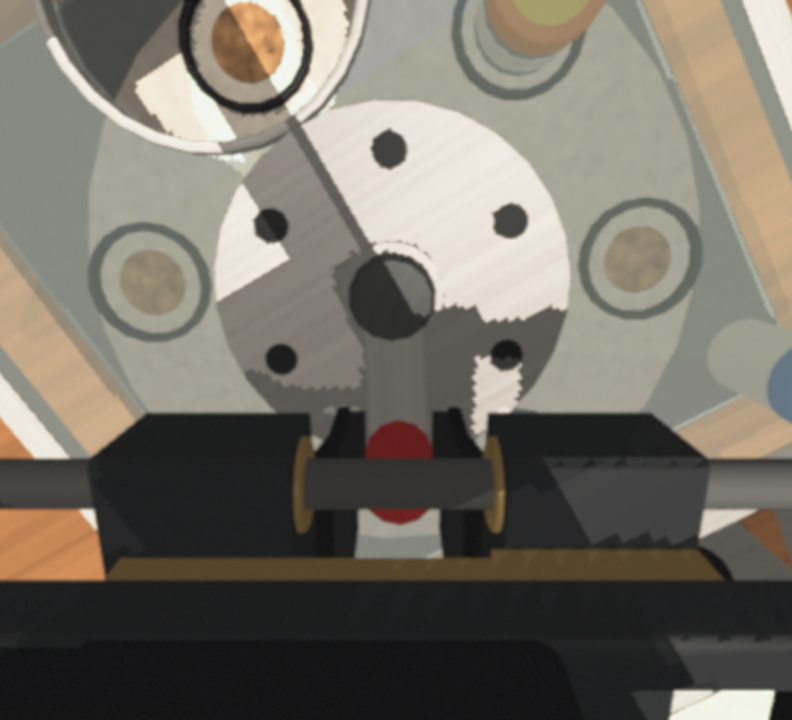

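```bash
python3 -c "
from h import *;d=np.load('w12.npz');c=dict(mtx=d['m'],world_to_cam=d['w'])
p=lambda x,y:((y+.5)/1.8-.5,(x+.5)/1.8-.5+100)
k=atz(c,p(398.5,488),.151)*1000;b=atz(c,p(391,297),.12)*1000
H=np.array([atz(c,p(*h),.09)*1000 for h in((271,225),(506,355),(510,221),(281,359))]);hc=H.mean(0);h=atz(c,p(389,149),.09)*1000
an=lambda v:np.degrees(np.arctan2(v[1],v[0]))
print(hc,h,an(hc-h),k,b,an(k-b),an(k-hc),np.hypot(*(k-b)[:2]),np.hypot(*(hc-h)[:2]))
print([an(x-hc) for x in H])"
```

```text
[576.9563642   57.88262829  90.        ] [534.90403895  81.31961381  90.        ] -29.132197036757205 [616.55821157  37.52204391 151.        ] [574.5430002   59.32112423 120.        ] -27.421991309986062 -27.20915456391867 47.33368662332311 48.142396578698566
[np.float64(-149.29226257944958), np.float64(30.88362828125191), np.float64(90.9633780002239), np.float64(-89.04929842585997)]
```

```bash
python3 -m jog '{"slide":[[0,-1.5,0],[0,-1.5,0],[0,-1.5,0]],"turn":[[0,0,1.8],[0,0,1.8],[0,0,1.8]]}';python3 -m jog '{"slide":[[0,0,0],[0,0,0],[0,0,0],[0,0,0]],"turn":[[0,0,0],[0,0,0],[0,0,0],[0,0,0]]}' 40; python3 -m jog '{"slide":[[0,0,-40],[0,0,-80],[0,0,-80]],"turn":[[0,0,0],[0,0,0],[0,0,0]]}'; python3 -c "
from h import *;arc(-1,1,0);c=robot.camera('wrist');save(c,'w22.png',(60,300,220,420),3);np.savez('w12.npz',m=c['mtx'],w=c['world_to_cam'])
c=robot.camera('scene');save(c,'s22.png',(140,290,270,430),5)
im=c['image'].astype(int);m=(im[...,0]>60)&(im[...,1]<30)&(im[...,2]<40);r,q=np.nonzero(m);k=(r>180)&(r<250)&(abs(q-365)<30);r=r[k];q=q[k];print(len(r))
P=deproj(c,r,q);print(P.min(0),P.max(0), np.sort(P[:,2]).round(3))"
```

```text
time_s: 27.62
tool_pos: [0.6158, 0.0366, 0.1214]
tool_rot: [[-0.85, 0.527, 0.0], [0.527, 0.85, 0.001], [0.0, 0.001, -1.0]]
ft_force: [3.9, -2.6, -7.4]
opening: 0.0214
time_s: 27.95
tool_pos: [0.6162, 0.0371, 0.1225]
tool_rot: [[-0.85, 0.526, 0.002], [0.526, 0.85, 0.002], [-0.0, 0.002, -1.0]]
ft_force: [-0.2, 0.0, 0.5]
opening: 0.0376
time_s: 28.2
tool_pos: [0.6209, 0.037, 0.2126]
tool_rot: [[-0.85, 0.526, 0.016], [0.526, 0.851, 0.001], [-0.013, 0.009, -1.0]]
ft_force: [2.0, -0.1, 1.9]
opening: 0.0396
1 [-0.1, -0.8, -0.0] [0.5, 0.7, 1.0]
now r 48.6 phi -25.63 psi 58.27
55
[0.61533509 0.02552514 0.11412085] [0.63398762 0.04073384 0.14189171] [0.114 0.115 0.116 0.117 0.117 0.12  0.12  0.121 0.123 0.123 0.123 0.124
 0.124 0.124 0.125 0.125 0.126 0.127 0.129 0.129 0.13  0.131 0.131 0.132
 0.133 0.133 0.134 0.134 0.135 0.135 0.135 0.136 0.136 0.136 0.136 0.137
 0.137 0.137 0.137 0.137 0.137 0.137 0.138 0.138 0.138 0.139 0.139 0.139
 0.139 0.139 0.139 0.139 0.14  0.14  0.142]
```

View pics/w22.png

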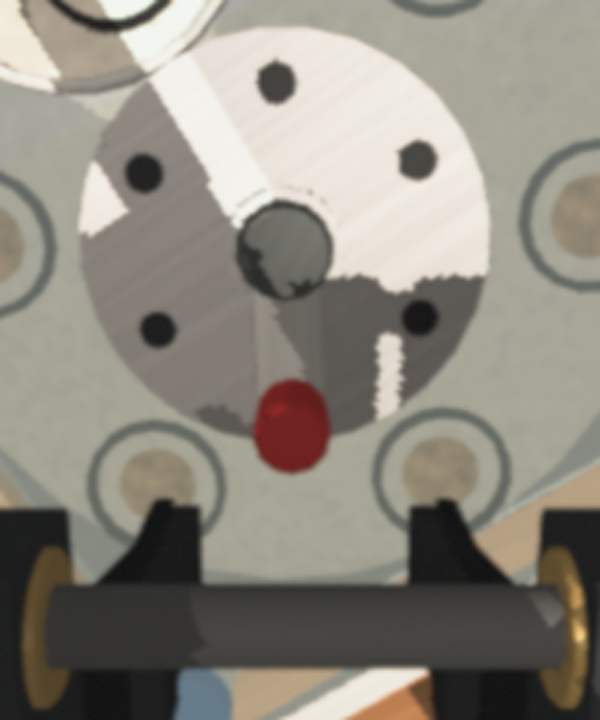

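View pics/s22.png

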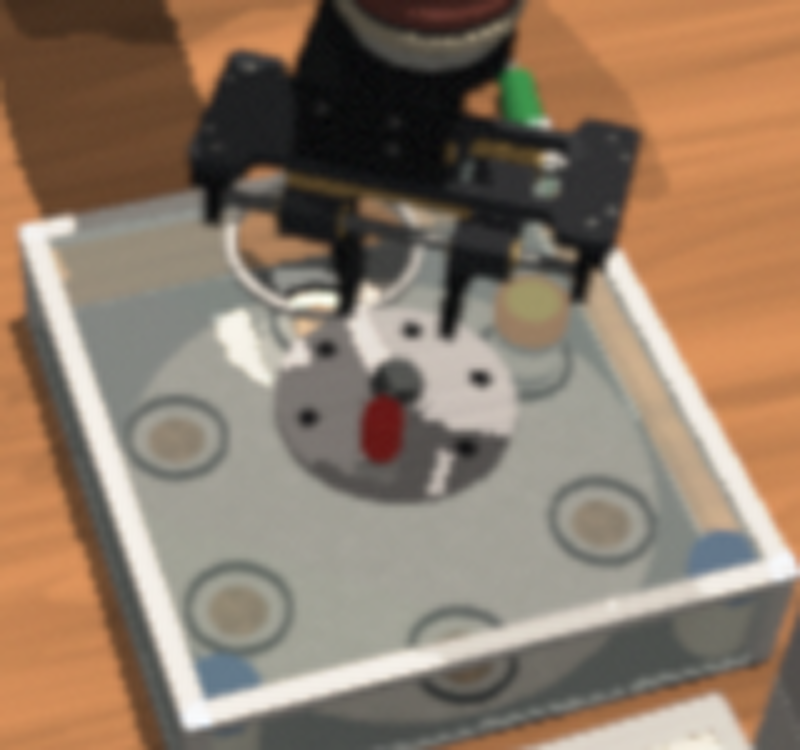

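```bash
python3 -c "
from h import *;print(slide([517,-301.5,170]))"
```

```text
[ -91.9 -341.3   34.8]
```

```bash
python3 -m jog '{"slide":[[-9,-34,0],[-19,-69,0],[-29,-104,5],[-38,-138,10],[-48,-173,15]],"turn":[[0,0,-6.5],[0,0,-13],[0,0,-19.5],[0,0,-26],[0,0,-31.5]]}' 70 >/dev/null;python3 -c "
from h import *;o=st();print(slide([517,-301.5,90]),o['tool_rot'].round(3).tolist())"
```

```text
t 28.72 pos [ 566.6 -136.   189.1] F [ 0.69 -0.25 -0.49] open 64.3
[  50.6 -165.6   98.4] [[-1.0, -0.002, 0.006], [-0.002, 1.0, 0.003], [-0.006, 0.003, -1.0]]
```

```bash
python3 -m jog '{"slide":[[12,-37,5],[24,-75,20],[37,-113,45],[50,-151,70],[50,-165,95]],"turn":[[0,0,0],[0,0,0],[0,0,0],[0,0,0],[0,0,0]]}' 70 >/dev/null;python3 -m jog '{"slide":[[0,0,0],[0,0,0]],"turn":[[0,0,0],[0,0,0]]}' >/dev/null;python3 -c "
from h import *;o=st();print(slide([517,-301.5,28]),o['tool_rot'].round(3).tolist());c=robot.camera('wrist');save(c,'w23.png')"
```

```text
t 29.3 pos [ 513.6 -303.6   89.8] F [-0.43 -0.24 -0.56] open 69.7
[-3.3  1.8 61.8] [[-1.0, 0.002, 0.002], [0.002, 1.0, 0.005], [-0.002, 0.005, -1.0]]
```

View pics/w23.png

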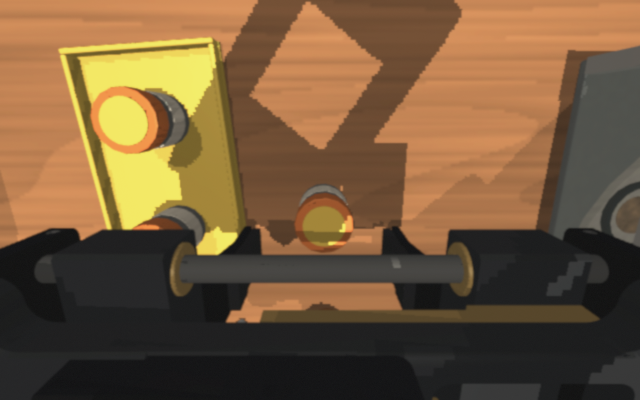

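```bash
python3 -m jog '{"slide":[[-2,2,25],[-2,2,50],[-2,2,62],[-2,2,62]],"turn":[[0,0,0],[0,0,0],[0,0,0],[0,0,0]]}' 70;  python3 -m jog '{"slide":[[0,0,0],[0,0,0],[0,0,0],[0,0,0],[0,0,0]],"turn":[[0,0,0],[0,0,0],[0,0,0],[0,0,0],[0,0,0]]}' 30; python3 -m jog '{"slide":[[0,0,0],[0,0,-20],[0,0,-60],[0,0,-100],[0,0,-125]],"turn":[[0,0,0],[0,0,0],[0,0,0],[0,0,0],[0,0,0]]}' 30;python3 -c "
from h import *;st();print(slide([461,54,157]))"
```

```text
time_s: 29.68
tool_pos: [0.5168, -0.2985, 0.028]
tool_rot: [[-1.0, -0.001, 0.002], [-0.001, 1.0, 0.006], [-0.002, 0.006, -1.0]]
ft_force: [0.5, 0.4, -0.9]
opening: 0.0703
time_s: 30.1
tool_pos: [0.5176, -0.2993, 0.0294]
tool_rot: [[-1.0, -0.002, 0.004], [-0.002, 1.0, 0.004], [-0.004, 0.004, -1.0]]
ft_force: [-0.0, -2.5, 1.4]
opening: 0.0446
time_s: 30.52
tool_pos: [0.5178, -0.3005, 0.1579]
tool_rot: [[-1.0, -0.001, 0.006], [-0.001, 1.0, 0.003], [-0.006, 0.003, -1.0]]
ft_force: [0.9, -1.0, -2.5]
opening: 0.0413
t 30.52 pos [ 517.8 -300.5  157.9] F [ 0.85 -1.01 -2.53] open 41.3
[ 56.4 354.5   1.5]
```

```bash
python3 -m jog '{"slide":[[6,38,0],[12,77,0],[18,116,0],[25,155,0],[32,194,0]],"turn":[[0,0,0],[0,0,0],[0,0,0],[0,0,0],[0,0,0]]}' >/dev/null;python3 -c "
from h import *;st();print(slide([461,54,157]))"
```

```text
t 30.93 pos [ 484.3 -104.8  157.7] F [ 1.92  0.32 -3.35] open 41.1
[ 23.3 158.8   1.2]
```

```bash
python3 -m jog '{"slide":[[6,38,0],[12,77,0],[18,116,0],[23,157,0],[23,157,0]],"turn":[[0,0,0],[0,0,0],[0,0,0],[0,0,0],[0,0,0]]}' >/dev/null;python3 -m jog '{"slide":[[0,0,0],[0,0,0],[0,0,0]],"turn":[[0,0,0],[0,0,0],[0,0,0]]}' >/dev/null;python3 -c "
from h import *;st();print(slide([461,54,157]));c=robot.camera('wrist');save(c,'w24.png',(130,300,235,410),4.4);np.savez('w12.npz',m=c['mtx'],w=c['world_to_cam'])"
```

```text
t 31.6 pos [458.8  58.2 157.3] F [ 0.83 -0.38 -3.42] open 41.2
[-2.1 -4.2  0.3]
```

View pics/w24.png

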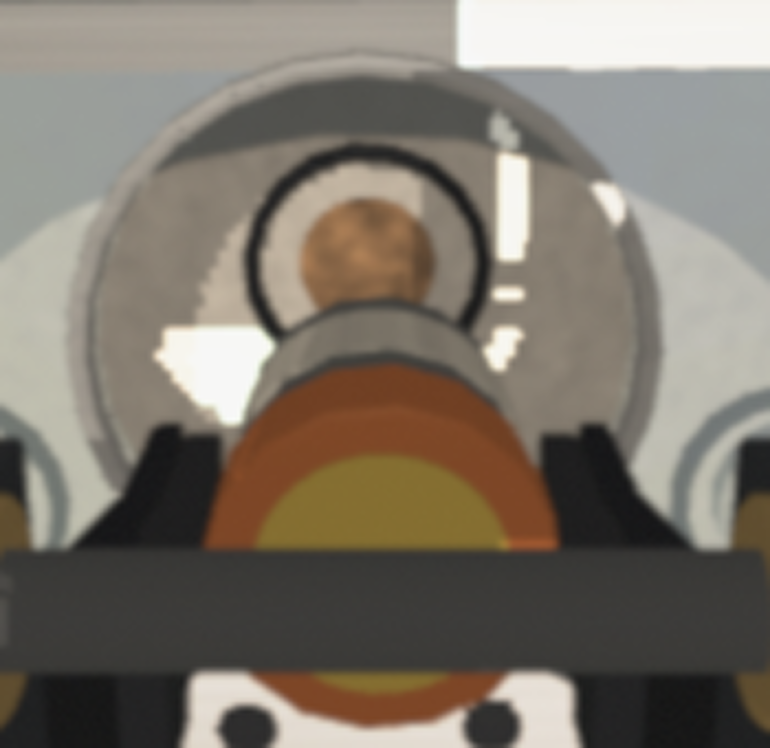

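```bash
python3 -m jog '{"slide":[[-1,-2,20],[-1,-2,55],[-1,-2,85],[-1,-2,96],[-1,-2,96]],"turn":[[0,0,0],[0,0,0],[0,0,0],[0,0,0],[0,0,0]]}' ;python3 -m jog '{"slide":[[0,0,0],[0,0,0]],"turn":[[0,0,0],[0,0,0]]}' >/dev/null; python3 -c "
from h import *;c=robot.camera('wrist');save(c,'w25.png',(130,300,235,410),4.4);st()"
```

```text
time_s: 32.07
tool_pos: [0.4574, 0.0555, 0.0582]
tool_rot: [[-1.0, -0.002, -0.004], [-0.002, 1.0, 0.008], [0.004, 0.008, -1.0]]
ft_force: [-0.7, 0.1, -2.6]
opening: 0.0412
t 32.28 pos [458.8  55.   59.8] F [ 0.41 -0.6  -3.15] open 41.4
```

View pics/w25.png

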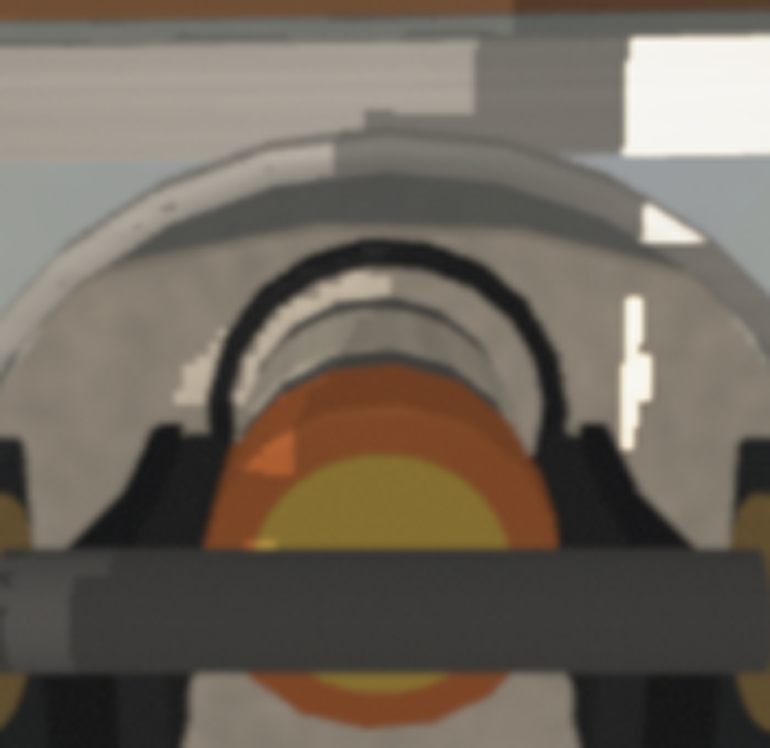

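```bash
python3 -m jog '{"slide":[[-0.5,1.7,0],[-0.5,1.7,5],[-0.5,1.7,10],[-0.5,1.7,11],[-0.5,1.7,11]],"turn":[[0.4,0,0],[0.4,0,0],[0.4,0,0],[0.4,0,0],[0.4,0,0]]}' ;python3 -m jog '{"slide":[[0,0,0]],"turn":[[0,0,0]]}'
```

```text
time_s: 32.7
tool_pos: [0.4587, 0.0569, 0.0483]
tool_rot: [[-1.0, -0.002, -0.003], [-0.002, 1.0, 0.0], [0.003, 0.0, -1.0]]
ft_force: [-0.2, -0.2, -4.0]
opening: 0.0411
time_s: 32.78
tool_pos: [0.4586, 0.057, 0.0481]
tool_rot: [[-1.0, -0.002, -0.003], [-0.002, 1.0, 0.0], [0.003, 0.0, -1.0]]
ft_force: [-0.3, 0.7, -3.8]
opening: 0.0414
```

```bash
python3 -m jog '{"slide":[[0,0,1],[0,0,1]],"turn":[[0,0,0],[0,0,0]]}' ;python3 -m jog '{"slide":[[0,0,0],[0,0,0],[0,0,0]],"turn":[[0,0,0],[0,0,0],[0,0,0]]}' 56; python3 -m jog '{"slide":[[0,0,-20],[0,0,-60],[0,0,-100],[0,0,-120],[0,0,-120]],"turn":[[0,0,0],[0,0,0],[0,0,0],[0,0,0],[0,0,0]]}';python3 -c "
from h import *;c=robot.camera('wrist');save(c,'w26.png');st()"
```

```text
time_s: 32.95
tool_pos: [0.4588, 0.0571, 0.0476]
tool_rot: [[-1.0, -0.002, -0.003], [-0.002, 1.0, 0.001], [0.003, 0.001, -1.0]]
ft_force: [-2.1, 0.7, 1.9]
opening: 0.041
time_s: 33.2
tool_pos: [0.4594, 0.057, 0.048]
tool_rot: [[-1.0, -0.002, -0.002], [-0.002, 1.0, 0.0], [0.002, 0.0, -1.0]]
ft_force: [0.8, -0.1, 0.2]
opening: 0.0525
time_s: 33.62
tool_pos: [0.4637, 0.0568, 0.1742]
tool_rot: [[-1.0, -0.002, 0.009], [-0.002, 1.0, -0.0], [-0.009, -0.0, -1.0]]
ft_force: [1.1, -0.4, 0.4]
opening: 0.0558
t 33.67 pos [462.1  56.8 171.3] F [-0.   -0.18 -0.63] open 56.2
```

View pics/w26.png

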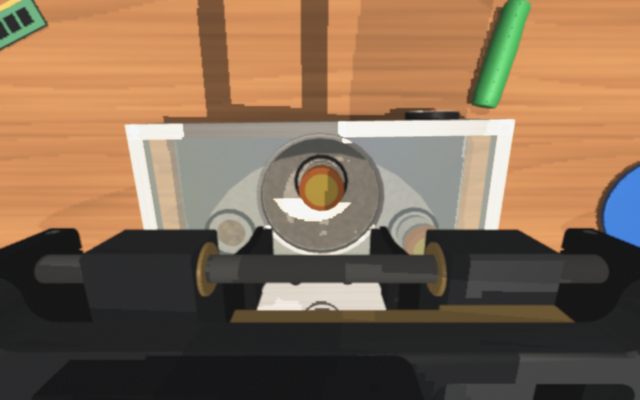

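```bash
python3 -c "
from h import *
d=np.load('c0.npz')
for n in 'ts':
    c=dict(mtx=d[n+'m'],world_to_cam=d[n+'w'],z_map=d[n+'z'])
    r,q=np.mgrid[0:400,0:640];P=deproj(c,r.ravel(),q.ravel())
    s=(P[:,2]>.05)&(P[:,2]<.2)&(P[:,0]>.42)&(P[:,0]<.58)&(P[:,1]>.3)&(P[:,1]<.7);print('boxes',s.sum(),P[s].min(0),np.percentile(P[s][:,1],[.5,2,5]))
print(slide([480,433,200]))"
```

```text
boxes 1623 [0.42052871 0.56986353 0.05027389] [0.57273115 0.57746895 0.58452162]
boxes 1622 [0.43051038 0.57027696 0.05001371] [0.57251112 0.57482489 0.57889466]
[-18.8 376.1 -28.5]
```

```bash
python3 -m jog '{"slide":[[-2,38,-10],[-4,77,-20],[-6,116,-25],[-8,155,-28],[-10,195,-28]],"turn":[[0,0,0],[0,0,0],[0,0,0],[0,0,0],[0,0,0]]}' 50 >/dev/null;python3 -c "
from h import *;print(slide([480,433,150]))"
```

```text
[ -8.9 179.6  48.7]
```

```bash
python3 -m jog '{"slide":[[-2,38,5],[-4,77,15],[-6,116,25],[-9,155,40],[-9,178,48]],"turn":[[0,0,0],[0,0,0],[0,0,0],[0,0,0],[0,0,0]]}' 50 >/dev/null;python3 -m jog '{"slide":[[0,0,0],[0,0,0],[0,0,0]],"turn":[[0,0,0],[0,0,0],[0,0,0]]}' >/dev/null;python3 -c "
from h import *;o=st();c=robot.camera('wrist');save(c,'w27.png');print(o['tool_rot'].round(3).tolist())
im=c['image'].astype(int);m=((im[...,2]>80)&(im[...,2]>im[...,0]+40)&(im[...,2]>im[...,1]+20)).astype(np.uint8)
n,l,s,cc=cv2.connectedComponentsWithStats(m)
k=1+np.argmax(s[1:,4]);print(s[k],cc[k]);r,q=np.nonzero(l==k);P=np.array([atz(c,(a,b),.01)[:2]*1000 for a,b in zip(r,q)],np.float32);print(cv2.minEnclosingCircle(P))
for d in robot.cut_out('lid',c)[:2]: print(d['score'],d['location'])"
```

```text
t 34.75 pos [477.5 433.  144.8] F [ 0.34 -0.48  0.8 ] open 50.2
[[-1.0, -0.004, -0.001], [-0.004, 1.0, -0.004], [0.001, -0.004, -1.0]]
[ 270  150  107  104 8388] [323.1489032  200.77730091]
((490.3456726074219, 434.6283874511719), 55.74374771118164)
0.76 [200.1, 324.5]
```

View pics/w27.png

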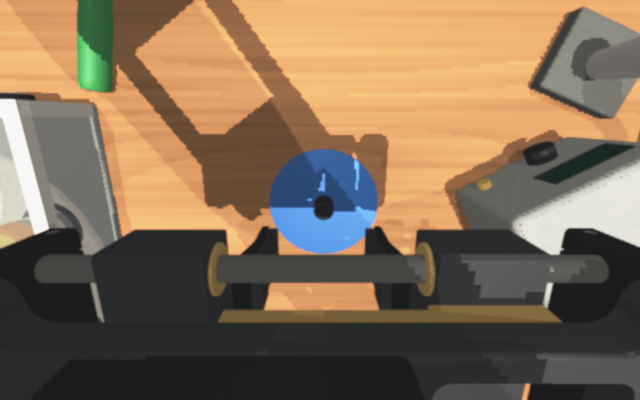

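```bash
python3 -m jog '{"slide":[[-6,1,30],[-13,1,60],[-13,1,80],[-13,1,80],[-13,1,80]],"turn":[[0,0,0],[0,0,0],[0,0,0],[0,0,0],[0,0,0]]}' 50 >/dev/null;python3 -m jog '{"slide":[[0,0,0],[0,0,0]],"turn":[[0,0,0],[0,0,0]]}' >/dev/null;python3 -c "
from h import *;o=st();c=robot.camera('wrist');save(c,'w28.png',(150,300,220,420),4);print(o['tool_rot'].round(3).tolist());np.savez('w12.npz',m=c['mtx'],w=c['world_to_cam'])"
```

```text
t 35.43 pos [493.1 432.5  69. ] F [ 0.02 -0.1   0.11] open 50.1
[[-1.0, 0.0, 0.003], [0.0, 1.0, -0.001], [-0.003, -0.001, -1.0]]
```

View pics/w28.png

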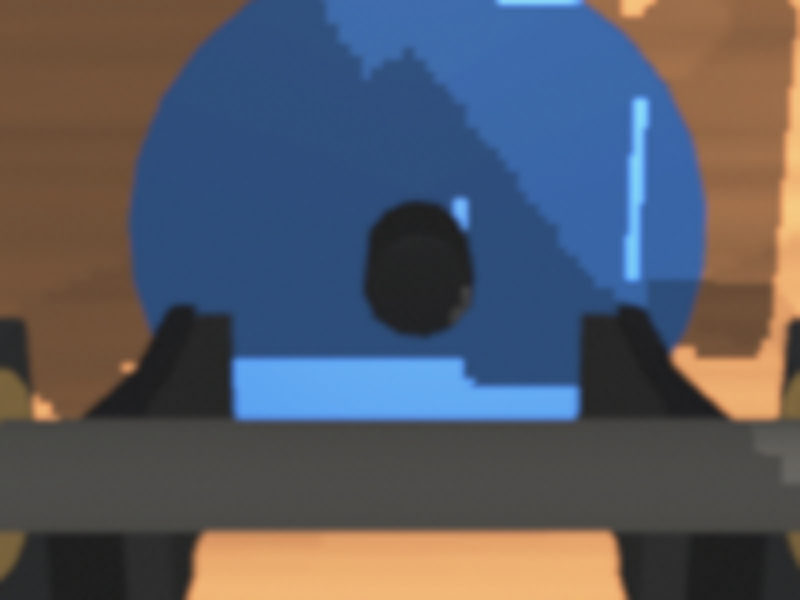

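```bash
python3 -c "
from h import *;d=np.load('w12.npz');c=dict(mtx=d['m'],world_to_cam=d['w'])
print(atz(c,((283.5)/4-.5+150,(418.5)/4-.5+220),.034)*1000);st()"
```

```text
[489.97177055 434.88900316  34.        ]
t 35.48 pos [493.  432.7  69. ] F [-1.25  0.1   0.72] open 49.6
```

```bash
python3 -m jog '{"slide":[[2,1.5,25],[2,1.5,45],[2,1.5,54],[2,1.5,54]],"turn":[[0,0,0],[0,0,0],[0,0,0],[0,0,0]]}';python3 -m jog '{"slide":[[0,0,0],[0,0,0]],"turn":[[0,0,0],[0,0,0]]}'; python3 -c "
from h import *;print(slide([491,434,14]))"
```

```text
time_s: 35.82
tool_pos: [0.4898, 0.4332, 0.0132]
tool_rot: [[-1.0, -0.0, 0.0], [-0.0, 1.0, -0.003], [-0.0, -0.003, -1.0]]
ft_force: [-0.4, -0.2, -0.7]
opening: 0.05
time_s: 35.98
tool_pos: [0.4904, 0.4337, 0.0144]
tool_rot: [[-1.0, -0.0, 0.001], [-0.0, 1.0, -0.002], [-0.001, -0.002, -1.0]]
ft_force: [-0.9, 0.2, -0.3]
opening: 0.0501
[-0.6  0.3  0.4]
```

```bash
python3 -m jog '{"slide":[[0,0,0],[0,0,0],[0,0,0],[0,0,0],[0,0,0]],"turn":[[0,0,0],[0,0,0],[0,0,0],[0,0,0],[0,0,0]]}' 10;python3 -m jog '{"slide":[[0,0,0],[0,0,0],[0,0,-15],[0,0,-50],[0,0,-90]],"turn":[[0,0,0],[0,0,0],[0,0,0],[0,0,0],[0,0,0]]}'; python3 -m jog '{"slide":[[0,0,-30],[0,0,-40],[0,0,-40],[0,0,-40]],"turn":[[0,0,0],[0,0,0],[0,0,0],[0,0,0]]}'; python3 -c "
from h import *;print(slide([459,57,145]));c=robot.camera('wrist');save(c,'w29.png')"
```

```text
time_s: 36.4
tool_pos: [0.4906, 0.4338, 0.0148]
tool_rot: [[-1.0, -0.0, 0.002], [-0.0, 1.0, -0.002], [-0.002, -0.002, -1.0]]
ft_force: [0.4, -0.2, 0.6]
opening: 0.0244
time_s: 36.82
tool_pos: [0.4881, 0.4323, 0.103]
tool_rot: [[-1.0, -0.0, -0.004], [-0.0, 1.0, -0.006], [0.004, -0.006, -1.0]]
ft_force: [1.0, 1.3, -1.5]
opening: 0.0195
time_s: 37.15
tool_pos: [0.4881, 0.4325, 0.143]
tool_rot: [[-1.0, -0.0, -0.004], [-0.0, 1.0, -0.006], [0.004, -0.006, -1.0]]
ft_force: [-0.6, 0.5, -2.4]
opening: 0.0191
[ 2.920e+01 -3.755e+02  3.000e-01]
```

View pics/w29.png

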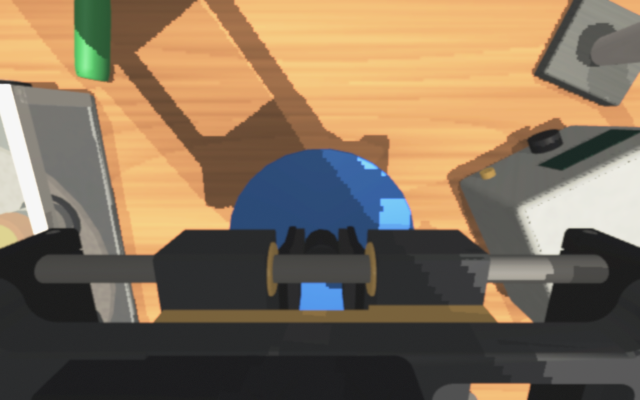

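```bash
python3 -m jog '{"slide":[[3,-38,-3],[6,-77,-3],[9,-116,-3],[12,-154,-3],[15,-192,-3]],"turn":[[0,0,0],[0,0,0],[0,0,0],[0,0,0],[0,0,0]]}' >/dev/null; python3 -c "
from h import *;print(slide([459,56.5,140]))"
```

```text
[  10.9 -181.1    4.3]
```

```bash
python3 -m jog '{"slide":[[3,-38,0],[6,-77,0],[9,-116,0],[11,-154,4],[11,-181,4]],"turn":[[0,0,0],[0,0,0],[0,0,0],[0,0,0],[0,0,0]]}' >/dev/null; python3 -m jog '{"slide":[[0,0,0],[0,0,0],[0,0,0]],"turn":[[0,0,0],[0,0,0],[0,0,0]]}' >/dev/null;python3 -c "
from h import *;o=st();print(slide([459,56.5,120]),o['tool_rot'].round(4).tolist());c=robot.camera('wrist');save(c,'w30.png',(80,330,150,490),2.3)"
```

```text
t 38.28 pos [454.4  54.4 135.1] F [-0.18  1.01 -0.6 ] open 19.3
[-4.9  2.3 15. ] [[-0.9998, 0.001, -0.0213], [0.0012, 1.0, -0.0091], [0.0212, -0.0092, -0.9997]]
```

View pics/w30.png

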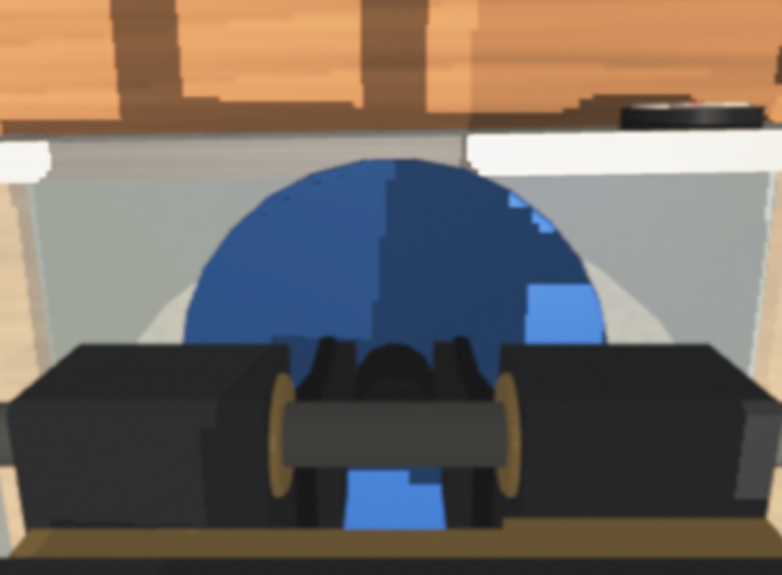

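```bash
python3 -c "
from h import *;arc(0,1);print(slide([459,56.3,122]))"
```

```text
1 [0.0, 0.0, 0.0] [-0.5, -1.2, -0.0]
now r 122.2 phi -178.52 psi 90.01
[-4.4  1.6 13.5]
```

```bash
python3 -m jog '{"slide":[[-4.5,1.6,6],[-4.5,1.6,12],[-4.5,1.6,13],[-4.5,1.6,13]],"turn":[[-0.5,-1.2,0],[-0.5,-1.2,0],[-0.5,-1.2,0],[-0.5,-1.2,0]]}' ; python3 -m jog '{"slide":[[0,0,0],[0,0,0],[0,0,0]],"turn":[[0,0,0],[0,0,0],[0,0,0]]}' >/dev/null;python3 -c "
from h import *;arc(0,1);st();print(slide([459,56.3,106]))
c=robot.camera('scene');save(c,'s31.png',(130,270,270,430),5)"
```

```text
time_s: 38.67
tool_pos: [0.4582, 0.0572, 0.1216]
tool_rot: [[-1.0, -0.002, -0.002], [-0.002, 1.0, -0.001], [0.002, -0.001, -1.0]]
ft_force: [0.5, -0.3, -0.9]
opening: 0.0191
1 [0.0, 0.0, 0.0] [-0.0, -0.1, -0.0]
now r 118.6 phi -179.7 psi 90.12
t 38.92 pos [458.4  57.4 121.8] F [ 0.11  0.04 -1.7 ] open 19.3
[-0.6 -1.1 15.8]
```

View pics/s31.png

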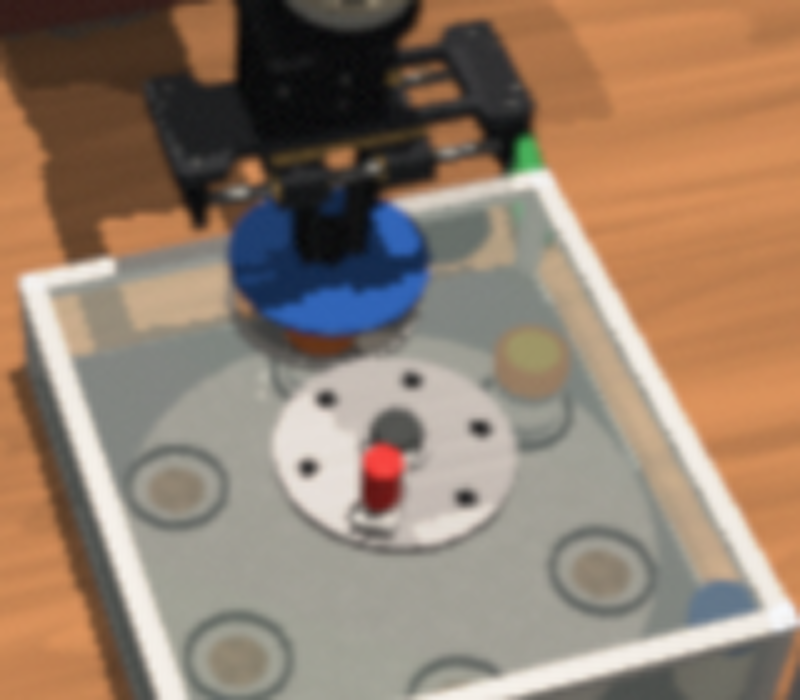

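```bash
python3 -m jog '{"slide":[[-0.6,-1.1,8],[-0.6,-1.1,14],[-0.6,-1.1,18],[-0.6,-1.1,18]],"turn":[[0,0,0],[0,0,0],[0,0,0],[0,0,0]]}' ; python3 -m jog '{"slide":[[0,0,0]],"turn":[[0,0,0]]}'; python3 -c "
from h import *;c=robot.camera('wrist');save(c,'w32.png',(80,330,150,490),2.3)"
```

```text
time_s: 39.3
tool_pos: [0.4579, 0.0561, 0.1023]
tool_rot: [[-1.0, -0.002, -0.004], [-0.002, 1.0, -0.001], [0.004, -0.001, -1.0]]
ft_force: [-0.4, 0.5, -1.9]
opening: 0.019
time_s: 39.38
tool_pos: [0.4576, 0.0561, 0.1019]
tool_rot: [[-1.0, -0.002, -0.005], [-0.001, 1.0, -0.0], [0.005, -0.0, -1.0]]
ft_force: [0.2, -0.0, -0.5]
opening: 0.0192
```

View pics/w32.png

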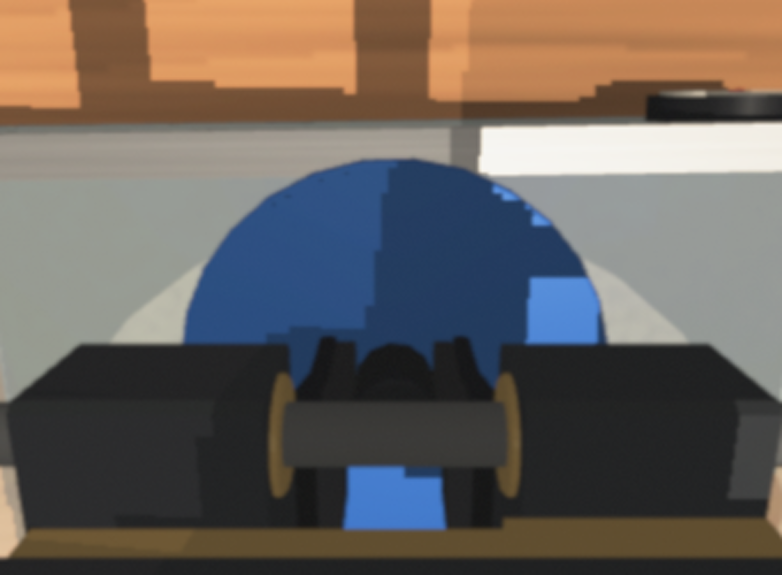

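```bash
python3 -m jog '{"slide":[[-1,0,1],[-1,0,2],[-1,0,2]],"turn":[[0,-0.3,0],[0,-0.3,0],[0,-0.3,0]]}' ; python3 -m jog '{"slide":[[0,0,0]],"turn":[[0,0,0]]}'
```

```text
time_s: 39.68
tool_pos: [0.4586, 0.0561, 0.0998]
tool_rot: [[-1.0, -0.001, 0.001], [-0.001, 1.0, -0.0], [-0.001, -0.0, -1.0]]
ft_force: [-0.8, -0.4, -0.4]
opening: 0.0188
time_s: 39.77
tool_pos: [0.4586, 0.0561, 0.1]
tool_rot: [[-1.0, -0.002, 0.001], [-0.002, 1.0, -0.0], [-0.001, -0.0, -1.0]]
ft_force: [-0.4, -0.2, -0.3]
opening: 0.019
```

Contact appears (weight gone). Release and look.

```bash
python3 -m jog '{"slide":[[0,0,0.5],[0,0,0.5]],"turn":[[0,0,0],[0,0,0]]}' ; python3 -m jog '{"slide":[[0,0,0],[0,0,0],[0,0,0],[0,0,0]],"turn":[[0,0,0],[0,0,0],[0,0,0],[0,0,0]]}' 45;python3 -m jog '{"slide":[[0,0,-20],[0,0,-60],[0,0,-100],[0,0,-130],[0,0,-130]],"turn":[[0,0,0],[0,0,0],[0,0,0],[0,0,0],[0,0,0]]}'; python3 -c "
from h import *;c=robot.camera('wrist');save(c,'w33.png');st()
im=c['image'].astype(int);m=((im[...,2]>60)&(im[...,2]>im[...,0]+30)&(im[...,2]>im[...,1]+15)).astype(np.uint8)
n,l,s,cc=cv2.connectedComponentsWithStats(m)
k=1+np.argmax(s[1:,4]);print(s[k],cc[k]);r,q=np.nonzero(l==k);P=np.array([atz(c,(a,b),.095)[:2]*1000 for a,b in zip(r,q)],np.float32);print(cv2.minEnclosingCircle(P))
Q=deproj(c,r,q);A=np.c_[Q[:,:2],np.ones(len(Q))];ok=abs(Q[:,2]-np.median(Q[:,2]))<.004;co=np.linalg.lstsq(A[ok],Q[ok,2],rcond=None)[0];print('plane',co,np.median(Q[:,2]))"
```

```text
time_s: 39.93
tool_pos: [0.4588, 0.0561, 0.0998]
tool_rot: [[-1.0, -0.001, 0.001], [-0.001, 1.0, -0.001], [-0.001, -0.001, -1.0]]
ft_force: [-1.0, -0.2, 0.5]
opening: 0.0191
time_s: 40.27
tool_pos: [0.4589, 0.056, 0.0998]
tool_rot: [[-1.0, -0.002, 0.001], [-0.002, 1.0, -0.001], [-0.001, -0.001, -1.0]]
ft_force: [0.7, -0.0, 0.4]
opening: 0.0381
time_s: 40.68
tool_pos: [0.4627, 0.056, 0.2375]
tool_rot: [[-1.0, -0.002, 0.014], [-0.002, 1.0, -0.001], [-0.014, -0.001, -1.0]]
ft_force: [0.3, 0.0, 0.3]
opening: 0.0449
t 40.73 pos [461.4  56.  234.1] F [-0.7   0.3  -0.84] open 45.4
[ 268  129  107  105 8471] [321.19985834 181.13811829]
((459.1624450683594, 56.3314094543457), 55.835025787353516)
plane [-0.00097511 -0.00041912  0.09537731] 0.09490950119024746
```

View pics/w33.png

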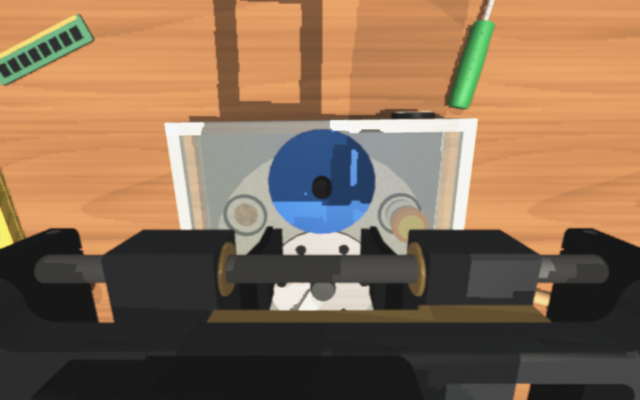

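```bash
python3 -m jog '{"slide":[[20,10,-20],[40,20,-40],[60,40,-60],[60,75,-60],[60,110,-60]],"turn":[[0,0,0],[0,0,0],[0,0,0],[0,0,0],[0,0,0]]}' >/dev/null; python3 -m jog '{"slide":[[0,0,0],[0,0,0],[0,0,0]],"turn":[[0,0,0],[0,0,0],[0,0,0]]}' >/dev/null; python3 -c "
from h import *;c=robot.camera('scene');save(c,'s34.png',(120,360,100,540),1.8);save(c,'s34b.png',(130,290,270,430),4.5);c2=robot.camera('top');save(c2,'t34.png',(120,300,240,490),3)
im=c['image'].astype(int);m=(im[...,0]>60)&(im[...,1]<35)&(im[...,2]<45);r,q=np.nonzero(m);k=(r>180)&(r<260)&(abs(q-350)<30);P=deproj(c,r[k],q[k]);print(len(P),np.sort(P[:,2])[-20:].round(3),P.mean(0));print(tray(c))"
```

```text
26 [0.121 0.122 0.122 0.122 0.123 0.124 0.125 0.125 0.126 0.126 0.126 0.128
 0.128 0.129 0.129 0.129 0.129 0.131 0.132 0.134] [0.62980881 0.03124806 0.12409029]
(((497.92742919921875, -426.2218322753906), (208.19464111328125, 111.92634582519531), 3.8873274326324463), array([ 137,  217,   53,   72, 2082], dtype=int32))
```

View pics/s34.png

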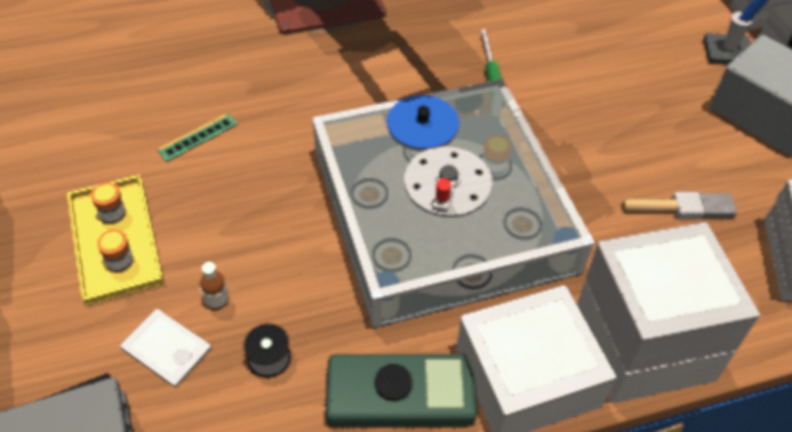

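View pics/t34.png

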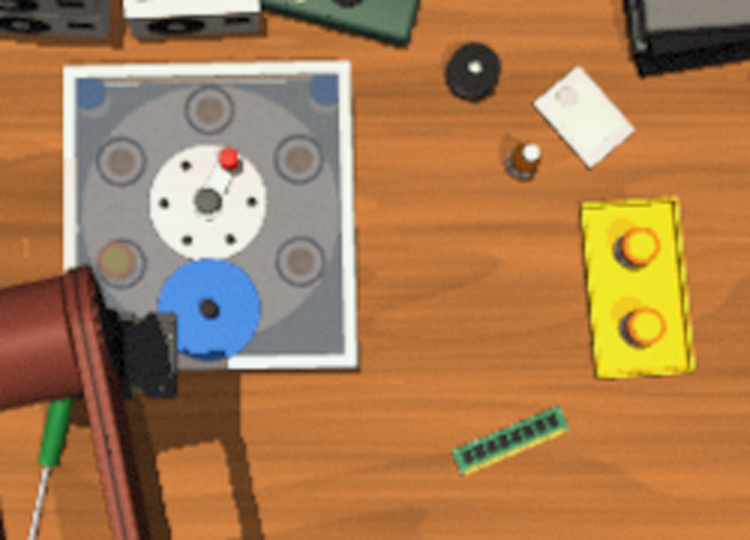

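View pics/s34b.png

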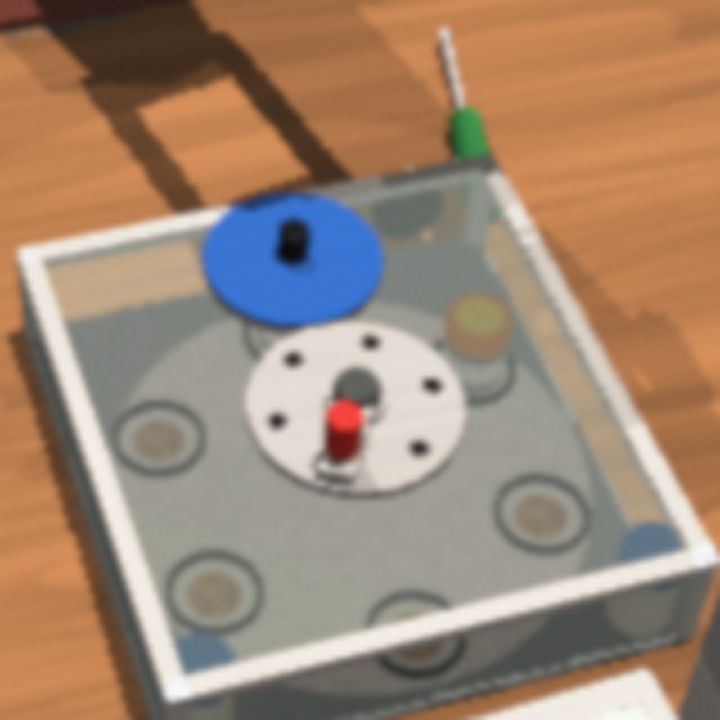

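```bash
python3 -c "
from h import *;c=robot.camera('scene')
im=c['image'].astype(int);m=(im[...,0]>60)&(im[...,1]<80)&(im[...,2]<80)&(im[...,0]>2*im[...,1]);r,q=np.nonzero(m);k=(r>205)&(r<240)&(abs(q-346)<15);P=deproj(c,r[k],q[k]);print(len(P),np.sort(P[:,2])[-25:].round(3));st();robot.job_done()"
```

```text
75 [0.136 0.137 0.137 0.137 0.137 0.137 0.137 0.138 0.138 0.138 0.138 0.138
 0.138 0.138 0.138 0.138 0.139 0.139 0.139 0.139 0.139 0.14  0.14  0.14
 0.14 ]
t 41.55 pos [400.4 165.5 293.4] F [ 0.23 -0.1   0.13] open 45.4
the job is handed in; nothing more can be done
```

I found four jars on the bench and stowed all of them, then handed the job in at about 41.5 s of the 210 s allowed.

- **Full jars:** two jars read about 3 N when lifted, so I took them as full. They stand in two neighbouring carousel pockets. I indexed the crank and let the pin drop home before each one.
- **Empty jars:** the other two read about 0.5 N. They stand upright in the yellow tray, which had not moved when I last measured it.
- **Pin:** the top of the red knob measured about 138 mm after each index and again just before hand-in, which is fully home.
- **Lid:** measured at (459, 56) mm against my estimate of the mouth at (459, 56) mm. The top of the brim is at 94.9 mm (95 expected) and the tilt about 0.001 rad.
- **Bystanders:** in the last pictures they look to be where they started; I did not measure them again.

No final check failed. The second full jar sits under the lid, so I last saw it standing in its pocket just before closing. The cameras disagreed by 2 to 3 mm, so I averaged positions or corrected them by sight while placing.

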